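# Turn a full block batch out onto the balance

### The job

Take the red lid off the sample cup and stand it knob up on the green pad, then put every blue block left out on the bench into the upright cup with the others. Turn the cup upside down over the middle of the yellow balance dish with its mouth close above the dish floor, then lift it straight up, still upside down, well clear of the blocks (10 cm or more), so that the whole batch is left in the dish. Finally stand the empty cup upright on the jack again with its lid back on, without disturbing the other things on the bench.

Things in the scene. Friction and masses are not known exactly. Their poses are not given: they have to be found in the camera images.
- cup_mid (a point): Centre (half-way up) of the aluminium sample cup with a blue line round its foot: round, 66 mm across, 120 mm tall, 160 g empty, wall 3 mm, floor 4 mm thick. Above 114 mm it narrows to a mouth 62 mm across outside, 56 mm inside. Friction holds the blocks until the cup is well past lying level (they slide out when it is tipped about 110 to 140 degrees from upright). Own z axis: from foot to mouth. It starts upright on the jack, with two blocks in it and the lid on.
- cup_rim (a point): Centre of the cup's mouth, 60 mm above cup_mid along the cup's own z axis.
- lid_knob (a point): Middle of the black knob (22 mm across, 28 mm tall) of the cup's loose red lid. The lid is a disc 64 mm across and 5 mm thick; its underside lies 19 mm below this point, and below that a plug 42 mm across and 8 mm deep drops loosely into the cup's mouth. On the cup this point is 19 mm above cup_rim; standing on a flat surface it is 27 mm above it. Own z axis: up. 50 g.
- dish (a point): Centre of the inner floor of the yellow round dish fixed on the balance: 122 mm across at the floor, 138 mm inside the rim, rim 20 mm above this point. The floor is about 72 mm above the bench. The balance is a white box 260 x 190 mm and 58 mm high; the dish centre lies 45 mm from the box's middle, along its own x axis (axes as this point's), away from the display.
- jack_top (a point): Centre of the flat top of the lab jack (aluminium, black rubber top, 150 x 150 mm, 80 mm above the bench, fixed). The cup's place. Jack and balance stand one to the robot's left and one to its right, either way round. Axes along its edges.
- pad_top (a point): Centre of the top of the green pad for the lid: 100 x 100 mm, 3 mm thick, fixed on the bench.
- p1_center (a point): Centre of a blue ceramic block: a 22 mm cube with rounded edges, 35 g; starts inside the cup.
- p2_center (a point): Centre of a blue ceramic block: a 22 mm cube with rounded edges, 35 g; starts inside the cup.
- s1_center (a point): Centre of a blue ceramic block: a 22 mm cube with rounded edges, 35 g; starts standing on the bench between the jack and the balance (may be absent).
- s2_center (a point): Centre of a blue ceramic block: a 22 mm cube with rounded edges, 35 g; starts standing on the bench between the jack and the balance (may be absent).
- s3_center (a point): Centre of a blue ceramic block: a 22 mm cube with rounded edges, 35 g; starts standing on the bench between the jack and the balance (may be absent).
- s4_center (a point): Centre of a blue ceramic block: a 22 mm cube with rounded edges, 35 g; starts standing on the bench between the jack and the balance (may be absent).
- flask: white plastic bottle with a blue cap, 66 mm across, 170 mm tall, standing. Not part of the job. Its origin is at its underside.
- powderjar: amber glass jar, 70 mm across, 90 mm tall, standing. Not part of the job. Its origin is at its underside.
- brush: bench brush 180 mm long, lying flat. Not part of the job. Its origin is at its underside.
- spatula: steel spatula 200 mm long, lying flat. Not part of the job. Its origin is at its underside.
- tape: roll of white tape 100 mm across, 25 mm tall, lying flat. Not part of the job. Its origin is at its underside.
Mind the look-alikes: they are no part of the job. Of the things like the part that bears lid_knob, leave any that is turquoise; of the rest the larger one is meant.

How it is judged:
On the way, in this order (a step that is already met when the one before it is completed fails the run):
1. the lid stands knob up on the green pad (horizontal distance between lid_knob and pad_top below 0.045 m and angle between lid_knob's own z axis and vertical below 0.2 rad and z of lid_knob in the frame of pad_top below 0.035 m), for 0.2 s.
2. all blocks are in the upright cup (angle between cup_mid's own z axis and vertical below 0.3 rad and distance between each of p1_center, p2_center, s1_center, s2_center, s3_center, s4_center and cup_mid below 0.061 m), for 0.2 s.
3. the cup is upside down over the middle of the dish, its mouth close above the dish floor (angle between cup_rim's own z axis and vertical above 2.65 rad and horizontal distance between cup_rim and dish below 0.035 m and z of cup_rim in the frame of dish below 0.045 m), for 0.2 s.
4. the cup has been lifted straight up, still upside down, clear of the blocks, and the whole batch lies in the dish (angle between cup_rim's own z axis and vertical above 2.65 rad and horizontal distance between cup_rim and dish below 0.035 m and z of cup_rim in the frame of dish above 0.1 m and horizontal distance between each of p1_center, p2_center, s1_center, s2_center, s3_center, s4_center and dish below 0.07 m and z of p1_center in the frame of dish between 0 and 0.15 m and z of p2_center in the frame of dish between 0 and 0.15 m and z of s1_center in the frame of dish between 0 and 0.15 m and z of s2_center in the frame of dish between 0 and 0.15 m and z of s3_center in the frame of dish between 0 and 0.15 m and z of s4_center in the frame of dish between 0 and 0.15 m and distance between each of p1_center, p2_center, s1_center, s2_center, s3_center, s4_center and cup_mid above 0.065 m), for 0.1 s.
At the end, for the whole second after the job is handed in: All blocks lie in the dish (within 70 mm of its centre, not above 150 mm over its floor); the cup stands upright (within 0.1 rad) wholly on the jack, within 55 mm of its centre; the lid sits flat on the cup's mouth, within 10 mm of its centre (horizontal distance between each of p1_center, p2_center, s1_center, s2_center, s3_center, s4_center and dish below 0.07 m and z of p1_center in the frame of dish between 0 and 0.15 m and z of p2_center in the frame of dish between 0 and 0.15 m and z of s1_center in the frame of dish between 0 and 0.15 m and z of s2_center in the frame of dish between 0 and 0.15 m and z of s3_center in the frame of dish between 0 and 0.15 m and z of s4_center in the frame of dish between 0 and 0.15 m and horizontal distance between cup_mid and jack_top below 0.055 m and angle between each of cup_mid, lid_knob's own z axis and vertical below 0.1 rad and z of cup_mid in the frame of jack_top between 0.054 and 0.066 m and horizontal distance between lid_knob and cup_rim below 0.01 m and z of lid_knob in the frame of cup_rim below 0.024 m); the robot touches nothing.
It fails at once if the flask is moved more than 40 mm (distance of flask from where it was at the start of the episode above 0.04 m).
It fails at once if the powderjar is moved more than 40 mm (distance of powderjar from where it was at the start of the episode above 0.04 m).
It fails at once if the brush is moved more than 40 mm (distance of brush from where it was at the start of the episode above 0.04 m).
It fails at once if the spatula is moved more than 40 mm (distance of spatula from where it was at the start of the episode above 0.04 m).
It fails at once if the tape is moved more than 40 mm (distance of tape from where it was at the start of the episode above 0.04 m).
Of s1, s2, s3, s4 only 2 to 4 are there at a start; the rules pass over those that are not, and their reading is None.
At some moment in a run one of s1, s2, s3, s4 may be knocked a few centimetres aside while the robot is not near it.
It also fails if it takes over 210 s, if anything falls off the work surface, if the arm or the gripper's body presses on something with over 40 N, if the wrist force passes 120 N, or if a joint passes its speed limit or range.

### The arm

A 7-joint arm with a two-finger parallel gripper is mounted at the origin on the work surface. World frame = base frame: x ahead of the robot, y to its left, z up, the work surface at z = 0. Lengths are in m, angles in rad, forces in N, time in s.
With the tool pointing down it reaches from about 0.4 to 0.85 m from the base axis. Payload 10.4 kg.
Tool frame: the origin (TCP) lies midway between the tips of the shut fingers; the grasp point (between the pads) lies 19 mm behind it (r.grasp_offset is the distance from the TCP to the grasp point, in m); x points along the fingers, y is the direction in which the jaws open and shut, and the axes are right-handed (so a half turn about x gives the same grasp; the last joint's range is limited). The gripper opens to 87 mm and grips with 3 to 60 N. Pads are 19 mm wide; open, the fingers measure 117 mm over their backs; the gripper's body (75 mm by 190 mm) begins 51 mm behind the grasp point.
Start: joints at [-1.321, 0.332, -0.065, 1.46, 0.022, 1.35, -0.088], TCP at [0.168, 0.602, 0.223] pointing down, gripper open.
Joint ranges: [-2.6, 2.6], [-0.5, 2.12], [-1.47, 1.34], [0.16, 2.42], [-1.27, 4.41], [0.06, 2.06], [-2.6, 2.6]. Speed limits (rad/s): [2.22, 2.22, 2.79, 2.79, 3.14, 3.14, 3.14].

### API

Orientations are given as a unit quaternion [x, y, z, w].
In Python, from bench import r, vision, close_job gives the robot as it stands. The module is installed in compiled form; this text tells all that it offers.
- The arm moves only by the shell command python3 -m pendant 'ROWS' [OPENING] [FORCE]. ROWS is text: rows parted by semicolons, each of 6 numbers parted by spaces: the shift along the tool's x, y, z in units of 0.25 m (1.0 is 0.25 m), then the turn, a rotation vector about the tool's x, y, z in units of 1.5 rad (1.0 is 1.5 rad). A call has 1 to 8 rows; each row is the pose to reach, as a shift and turn from the pose commanded when the call began, along the tool's axes at that moment; what a row does not reach only later rows make up. A row lasts 1/10 s, in which the tool goes at most 50 mm and 8.59 degrees, less where a joint would pass 70% of its speed; a pose out of reach is approached as far as the arm can. A call with a number of a shift or a turn outside -1 to 1 is refused whole. A call with a gripper value outside its range is refused whole. OPENING is the gripper command: -1 is shut, 1 is fully open, values between are in proportion, set as the call begins (- or left out, the last holds). The fingers move at their own pace and stop on an object; FORCE is the grip in N (left out, the last holds). Time passes only in rows, so rows that repeat a pose let the fingers close. It gives the time, the measured TCP pose, the force and the opening at its end, in the units of the state.
- r.read_state(): the state, without advancing time (a new reading comes with each control period).
- vision.camera(name): name is "scene" or "top" or "wrist"; returns (picture, depth): 384x512x3 uint8, blue, green, red; 384x512 float32, m along the optical axis (not along the pixel's ray), 0 where there is no reading.
- vision.get_calibration(name): a dict with "camera_matrix" (3x3 intrinsics, pixels), "rvec" (rotation vector, rad) and "tvec" (3), from world to camera coordinates, as OpenCV has them. Camera axes: x right, y down, z forward; pixel columns grow to the right and rows downward; lengths in m; the calibration is good to about 2 mm. A picture is of the moment at which its call begins: read the wrist's pose just before it. get_calibration takes no time and is no camera call; for the wrist camera it gives the pose at the moment of the call.
- close_job(): hands the job in, once; it reports no verdict.
The state is a dict: "time": time; "joint_positions": joint angles; "joint_vel": joint speeds; "joint_torque": joint torques, N m; "ee_pos": TCP position; "eef_rot": TCP orientation; "ft_force": force on the tool from outside, world axes, zero at the start; "torque": the same for the moment, N m; "width": finger opening in m.
Only numpy, scipy, OpenCV 4.12 (cv2) and the standard library are available. Lean on these libraries where they do the work, as an engineer would, in place of code of your own. Each camera call takes 0.05 s, during which the arm holds its last target. There are 200 camera calls.

## Working session

There is one attempt and no reset: what is moved stays moved. The work goes in short steps, Python scripts to look and compute and a shell command to move; the robot and the scene stay as the last step left them, time stands still between calls to the robot, and variables do not carry over. Pictures are saved under pics/ and viewed, about 12 in all and at most 16, crops included, and the job is handed in when it is done.

```bash
mkdir -p pics
cat > h.py <<'E'
from bench import r, vision
import numpy as np, cv2
from scipy.spatial.transform import Rotation as R
def cam(n):
    c=vision.get_calibration(n); im,d=vision.camera(n)
    K=np.array(c["camera_matrix"]);Rm=cv2.Rodrigues(np.array(c["rvec"],float))[0];t=np.array(c["tvec"],float).ravel()
    return im,d,K,Rm,t
def cloud(d,K,Rm,t):
    v,u=np.indices(d.shape); p=np.stack([(u-K[0,2])/K[0,0]*d,(v-K[1,2])/K[1,1]*d,d],-1)
    w=(p-t)@Rm; w[d==0]=np.nan; return w
def ray(u,v,z,K,Rm,t):
    c=-Rm.T@t; q=Rm.T@np.linalg.solve(K,[u,v,1]); return c+q*(z-c[2])/q[2]
def st():
    s=r.read_state(); return np.array(s["ee_pos"]),R.from_quat(s["eef_rot"]),s
E
python3 - <<'E'
from h import *
for n in ("top","scene"):
    im,d,K,Rm,t=cam(n); cv2.imwrite(f"pics/{n}0.png",im); print(n,K[0,0],-Rm.T@t,Rm[2])
    np.savez(f"{n}0.npz",im=im,d=d,K=K,Rm=Rm,t=t)
p,q,s=st(); print(p,q.as_matrix(),s["width"],s["time"])
E
```

```text
top 360.8054841508083 [ 0.52655729 -0.01829477  1.17312407] [ 0.07146978  0.02186567 -0.99720307]
scene 354.81928146423144 [ 1.0642617  -0.16864021  1.01769711] [-0.47455451  0.18049246 -0.8615222 ]
[0.16826557 0.60156385 0.22185675] [[-2.84776613e-04  2.69328519e-01  9.63048321e-01]
 [-1.22784986e-03  9.63047539e-01 -2.69328664e-01]
 [-9.99999206e-01 -1.25917725e-03  5.64415678e-05]] 0.08698909990882271 0.1
```

View pics/top0.png

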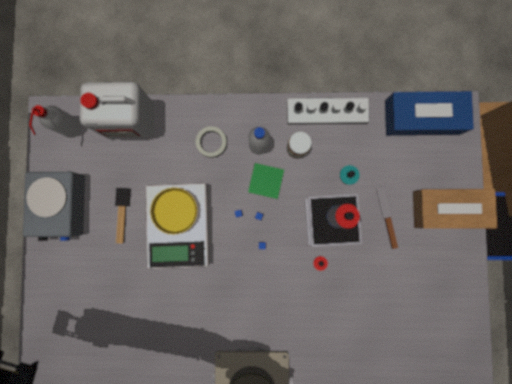

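View pics/scene0.png

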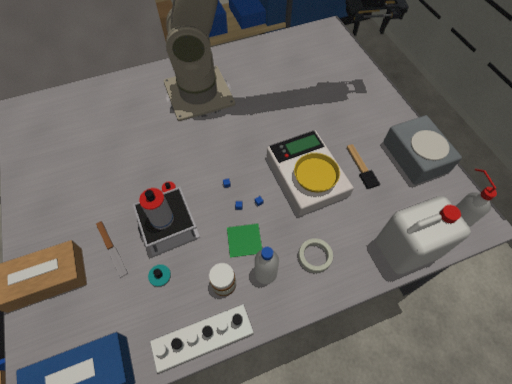

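Candidates for the lid, in top-view pixels:
- Red lid on the cup at (347,216). It is the larger red one, so this is the target.
- Small red lid on the bench at (320,263).
- Turquoise lid at (349,175).

Three loose blocks are at (239,213), (259,216) and (262,245). The balance is at the robot's left and the jack at its right.

Run:
```python
from h import *
for n in ("top","scene"):
    f=np.load(n+"0.npz"); im,d,K,Rm,t=[f[k] for k in("im","d","K","Rm","t")]
    w=cloud(d,K,Rm,t); hsv=cv2.cvtColor(im,cv2.COLOR_BGR2HSV); H,S,V=cv2.split(hsv)
    print(n)
    for nm,m in dict(red=((H<8)|(H>172))&(S>150)&(V>80),blue=(H>105)&(H<125)&(S>150),green=(H>50)&(H<72)&(S>150),yel=(H>20)&(H<32)&(S>150),teal=(H>80)&(H<95)&(S>150)).items():
        k,l,s,c=cv2.connectedComponentsWithStats(m.astype(np.uint8))
        for i in range(1,k):
            if s[i,4]>12:
                p=w[l==i]; print(nm,c[i].round(1),s[i,4],np.nanmedian(p,0).round(4),"zmax",np.nanmax(p[:,2]).round(3), "mid",((np.nanmax(p,0)+np.nanmin(p,0))/2).round(4)[:2])
    if n=="top":
        for nm,(u,v) in dict(flask=(260,133),jar=(300,142),tape=(211,128),jackL=(316,225),jack=(335,237),bal=(158,260),brush=(122,197),spat=(382,205)).items(): print(nm,w[v,u].round(3))
        for nm,z0,z1,(u0,v0,u1,v1) in [("jack",.072,.088,(300,190,368,250)),("bal",.05,.066,(140,178,215,275)),("pad",.001,.006,(245,158,290,202)),("flask",.1,.2,(240,120,275,160))]:
            sub=np.zeros(d.shape,bool); sub[v0:v1,u0:u1]=1
            sub&=(w[...,2]>z0)&(w[...,2]<z1)
            if nm=="pad": sub&=(H>50)&(H<72)&(S>120)
            print(nm,cv2.minAreaRect(w[sub][:,:2].astype(np.float32)))
im=np.load("top0.npz")["im"]; cv2.imwrite("pics/c1.png",cv2.resize(im[120:280,220:420],None,fx=4,fy=4,interpolation=cv2.INTER_CUBIC)[:600])
```

```text
top
red [ 88.5 100.3] 176 [0.8584 0.4415 0.2094] zmax 0.214 mid [0.8572 0.442 ]
red [ 36.7 112.1] 112 [0.8349 0.596  0.1852] zmax 0.22 mid [0.8355 0.6617]
red [346.9 215.8] 421 [ 0.5359 -0.259   0.2052] zmax 0.237 mid [ 0.5385 -0.2736]
red [192.5 246. ] 16 [0.4478 0.1771 0.0627] zmax 0.069 mid [0.4477 0.1767]
red [320.  262.9] 123 [ 0.3893 -0.2197  0.0094] zmax 0.032 mid [ 0.3889 -0.2202]
blue [432.3 111.2] 2115 [ 0.8531 -0.5573  0.0797] zmax 0.089 mid [ 0.8557 -0.5585]
blue [259.1 132.5] 71 [ 0.7717 -0.0281  0.1698] zmax 0.174 mid [ 0.7727 -0.0281]
blue [500.4 194.2] 25 [ 0.6293 -1.0387 -0.3503] zmax -0.342 mid [ 0.6275 -1.0366]
blue [238.1 212.9] 22 [0.5488 0.0391 0.0209] zmax 0.027 mid [0.5488 0.0393]
blue [258.5 215.8] 24 [ 0.5389 -0.026   0.0213] zmax 0.025 mid [ 0.5406 -0.026 ]
blue [262. 245.] 25 [ 0.4472 -0.0365  0.0225] zmax 0.026 mid [ 0.4473 -0.0364]
blue [500.9 257. ] 93 [ 0.3695 -1.0287 -0.3488] zmax -0.341 mid [ 0.3694 -1.019 ]
green [258.7 169. ] 13 [ 0.6923 -0.0288  0.001 ] zmax 0.006 mid [ 0.6928 -0.0288]
green [277.7 178.6] 16 [ 0.6593 -0.0904  0.0023] zmax 0.008 mi
[... 1597 characters left out ...]
541 0.0403 0.0212] zmax 0.027 mid [0.5519 0.041 ]
blue [238.5 205. ] 42 [ 0.5462 -0.0255  0.0217] zmax 0.027 mid [ 0.5437 -0.0249]
blue [266.7 252.9] 112 [ 0.7775 -0.0271  0.1697] zmax 0.174 mid [ 0.7759 -0.0264]
blue [ 83.  363.1] 2688 [ 0.8339 -0.4991  0.0793] zmax 0.085 mid [ 0.8618 -0.5562]
blue [  1.7 363.5] 50 [ 0.6398 -0.9609 -0.3569] zmax -0.346 mid [ 0.6336 -0.9716]
blue [127.9 368.4] 21 [ 0.8887 -0.4375  0.0454] zmax 0.071 mid [ 0.8876 -0.4372]
green [243.5 240.1] 873 [ 0.6575 -0.0504  0.0035] zmax 0.009 mid [ 0.6539 -0.0489]
yel [316.2 172.3] 1342 [0.5517 0.2369 0.0737] zmax 0.095 mid [0.5571 0.2331]
teal [159.3 275.5] 287 [ 0.6779 -0.3133  0.0131] zmax 0.043 mid [ 0.6735 -0.3173]
```

View pics/c1.png

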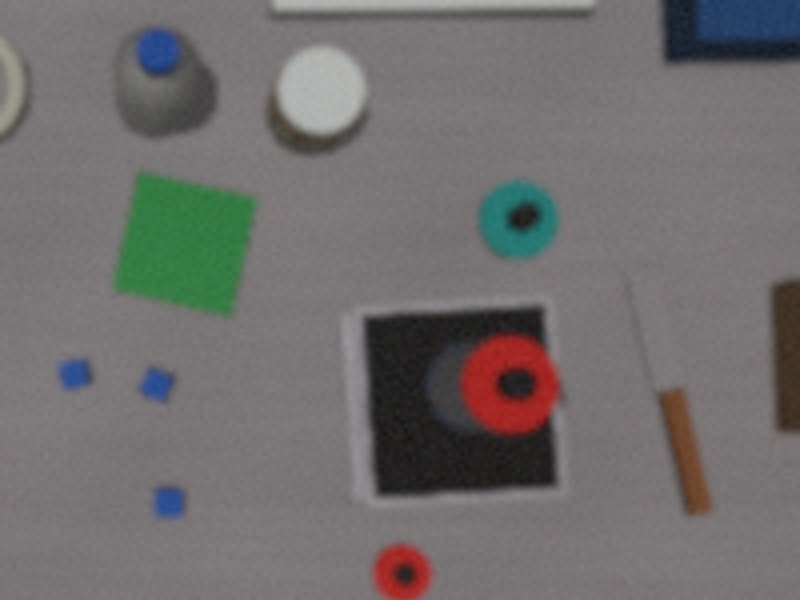

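Larger red lid on the cup confirmed: the crop shows it at about (510,383), clearly larger than the bench one at (402,573). Next I work out its position and the first moves.

```bash
cat > go.py <<'E'
# python3 go.py x y z [ax ay az  jx jy jz]: shift/turn in pendant units to bring TCP there (tool x along a, jaw along j)
import sys,json; from h import *
a=list(map(float,sys.argv[1:])); p,q,s=st()
json.dump([s["joint_positions"] if isinstance(s["joint_positions"],list) else list(map(float,s["joint_positions"])),p.tolist(),q.as_quat().tolist()],open("log.jsonl","a")); open("log.jsonl","a").write("\n")
print("t",round(s["time"],2),"p",p.round(4),"F",np.round(s["ft_force"],1),"w",round(s["width"],4),"j",np.round(s["joint_positions"],2)); print("x",q.as_matrix()[:,0].round(3),"y",q.as_matrix()[:,1].round(3))
if a:
    print("shift",(q.inv().apply(np.array(a[:3])-p)/.25).round(3))
    if len(a)>3:
        x=np.array(a[3:6]);x/=np.linalg.norm(x);y=np.array(a[6:9]);y-=x*(x@y);y/=np.linalg.norm(y)
        rv=(q.inv()*R.from_matrix(np.c_[x,y,np.cross(x,y)])).as_rotvec(); print("turn",(rv/1.5).round(3))
E
python3 - <<'E'
from h import *
for n,uv in (("top",(346.9,215.8)),("scene",(154.6,196.9))):
    f=np.load(n+"0.npz"); print(ray(*uv,.204,f["K"],f["Rm"],f["t"]))
    w=cloud(f["d"],f["K"],f["Rm"],f["t"]); m=(abs(w[...,0]-.537)<.05)&(abs(w[...,1]+.26)<.05)&(w[...,2]>.22)&(w[...,2]<.24); print("knob top",m.sum(),w[m].mean(0), "lid",cv2.minEnclosingCircle(w[(abs(w[...,0]-.537)<.06)&(abs(w[...,1]+.26)<.06)&(w[...,2]>.19)&(w[...,2]<.22)][:,:2].astype(np.float32)))
E
python3 -m pendant '-0.6 0 0 0 0 0;-0.6 0 0 0 0 0;-0.6 0 0 0 0 0;-0.6 0 0 0 0 0'; python3 go.py 0.537 -0.26 0.37 0 0 -1 0 1 0
```

```text
[ 0.53631617 -0.26036023  0.204     ]
knob top 62 [ 0.5359383  -0.26074626  0.23219177] lid ((0.5357824563980103, -0.26197072863578796), 0.03272677958011627)
[ 0.53804552 -0.24993036  0.204     ]
knob top 73 [ 0.54039342 -0.258089    0.23059761] lid ((0.5390305519104004, -0.25850558280944824), 0.03347299247980118)
time: 0.5
ee_pos: [0.1687, 0.6034, 0.3801]
eef_rot: [0.1, 0.7, -0.092, 0.701]
ft_force: [0.0, -0.9, 0.2]
width: 0.087
t 0.5 p [0.1687 0.6034 0.3801] F [ 0.  -0.9  0.2] w 0.087 j [-1.33  0.3  -0.05  1.17  0.02  1.65 -0.08]
x [ 0.002  0.01  -1.   ] y [0.27  0.963 0.011]
shift [ 0.008 -2.929  2.35 ]
turn [-0.182  0.    -0.007]
```

```bash
python3 -m pendant '0 -0.73 0.58 0 0 0;0 -0.73 0.58 0 0 0;0 -0.73 0.58 0 0 0;0 -0.73 0.58 0 0 0;0 -0.73 0.58 0 0 0;0 -0.73 0.58 0 0 0' >/dev/null; python3 go.py
python3 -m pendant '0 -0.73 0.58 0 0 0;0 -0.73 0.58 0 0 0;0 -0.73 0.58 0 0 0;0 -0.73 0.58 0 0 0;0 -0.73 0.58 0 0 0;0 -0.73 0.58 0 0 0' >/dev/null; python3 go.py
python3 -m pendant '0 -0.73 0.58 0 0 0;0 -0.73 0.58 0 0 0;0 -0.73 0.58 0 0 0;0 -0.73 0.58 0 0 0;0 -0.73 0.58 0 0 0;0 -0.73 0.58 0 0 0' >/dev/null; python3 go.py
python3 -m pendant '0 -0.73 0.58 -0.18 0 0;0 -0.73 0.58 -0.18 0 0;0 -0.73 0.58 -0.18 0 0;0 -0.73 0.58 -0.18 0 0;0 -0.73 0.58 -0.18 0 0;0 -0.73 0.58 -0.18 0 0' >/dev/null; python3 go.py 0.537 -0.26 0.30 0 0 -1 0 1 0
```

```text
t 1.1 p [0.2616 0.3832 0.3733] F [-0.3  1.4 -0.2] w 0.0869 j [-1.13 -0.07  0.05  1.6   0.    1.61  0.22]
x [ 0.001  0.001 -1.   ] y [0.276 0.961 0.001]
t 1.7 p [0.3509 0.1687 0.3728] F [0.8 0.9 0.5] w 0.0872 j [-0.95 -0.27  0.3   1.76  0.08  1.64  0.64]
x [ 0.001  0.001 -1.   ] y [0.275 0.961 0.001]
t 2.3 p [ 0.4407 -0.0458  0.3726] F [-0.6  0.8  0.7] w 0.0871 j [-0.81 -0.21  0.69  1.67  0.13  1.63  1.17]
x [ 0.    -0.001 -1.   ] y [ 0.275  0.961 -0.001]
t 2.9 p [ 0.5317 -0.2591  0.3699] F [-0.7 -0.4 -0.3] w 0.0867 j [-0.43  0.35  1.11  1.33 -0.31  1.65  2.19]
x [-0.005 -0.002 -1.   ] y [ 0.004  1.    -0.002]
shift [ 0.28  -0.003  0.022]
turn [-0.003 -0.003  0.002]
```

```bash
python3 -m pendant '0.3 0 0.02 0 0 0;0.5 0 0.02 0 0 0;0.6 0 0.02 0 0 0;0.64 0 0.02 0 0 0;0.64 0 0.02 0 0 0' ; python3 go.py 0.537 -0.26 0.21
python3 -m pendant '0 0 0 0 0 0;0 0 0 0 0 0;0 0 0 0 0 0;0 0 0 0 0 0;0 0 0 0 0 0;0 0 0 0 0 0;0 0 0 0 0 0;0 0 0 0 0 0' -1 15 >/dev/null;
python3 go.py
python3 -m pendant '-0.2 0 0 0 0 0;-0.4 0 0 0 0 0;-0.56 0 0 0 0 0;-0.56 0 0 0 0 0;-0.56 0 0 0 0 0'
python3 go.py 0.645 -0.05 0.2 0 0 -1 0 1 0
python3 - <<'E'
from h import *
im,*_=cam("scene"); cv2.imwrite("pics/s1.png",im)
E
```

```text
time: 3.4
ee_pos: [0.5354, -0.2557, 0.2117]
eef_rot: [0.001, 0.708, -0.0, 0.706]
ft_force: [-0.2, -0.2, 0.3]
width: 0.0871
t 3.4 p [ 0.5354 -0.2557  0.2117] F [-0.2 -0.2  0.3] w 0.0871 j [-0.44  0.42  1.05  1.6  -0.37  1.34  2.23]
x [-0.003  0.001 -1.   ] y [0.001 1.    0.001]
shift [ 0.007 -0.017  0.006]
t 4.2 p [ 0.5352 -0.2574  0.2125] F [ 0.   0.3 -0.1] w 0.0312 j [-0.44  0.41  1.05  1.6  -0.37  1.34  2.24]
x [-0.  0. -1.] y [0.003 1.    0.   ]
time: 4.7
ee_pos: [0.5354, -0.2576, 0.3529]
eef_rot: [0.001, 0.707, -0.001, 0.707]
ft_force: [0.4, -1.0, 0.0]
width: 0.0008
t 4.7 p [ 0.5354 -0.2576  0.3529] F [ 0.4 -1.   0. ] w 0.0008 j [-0.44  0.36  1.1   1.36 -0.32  1.61  2.19]
x [ 0.001 -0.    -1.   ] y [ 0.003  1.    -0.   ]
shift [0.612 0.832 0.435]
turn [-0.002  0.001  0.   ]
```

View pics/s1.png

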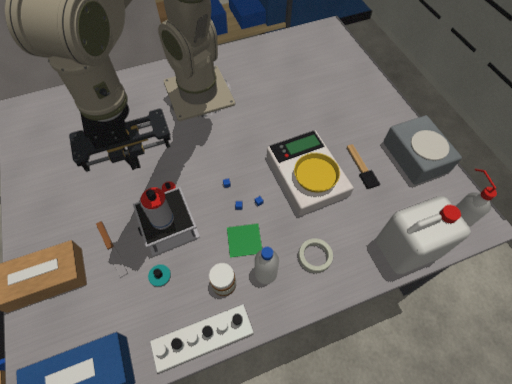

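The fingers needed longer than I gave them (about 70 mm/s), so the lid is still on the cup at (155,200). Retry.

```bash
python3 -m pendant '0 0 0 0 0 0;0 0 0 0 0 0;0 0 0 0 0 0;0 0 0 0 0 0;0 -0.01 0.006 0 0 0;0 -0.01 0.006 0 0 0;0 -0.01 0.006 0 0 0;0 -0.01 0.006 0 0 0' 0.1 15
python3 -m pendant '0.2 0 0 0 0 0;0.4 0 0 0 0 0;0.54 0 0 0 0 0;0.565 0 0 0 0 0;0.565 0 0 0 0 0;0.565 0 0 0 0 0'; python3 go.py
python3 -m pendant '0 0 0 0 0 0;0 0 0 0 0 0;0 0 0 0 0 0;0 0 0 0 0 0;0 0 0 0 0 0;0 0 0 0 0 0;0 0 0 0 0 0;0 0 0 0 0 0' -1 15 
python3 -m pendant '-0.1 0 0 0 0 0;-0.2 0 0 0 0 0;-0.3 0 0 0 0 0;-0.4 0 0 0 0 0;-0.4 0 0 0 0 0'
python3 go.py 0.642 -0.05 0.2 0 0 -1 0 1 0
```

```text
time: 5.55
ee_pos: [0.5367, -0.2599, 0.3525]
eef_rot: [0.001, 0.707, -0.001, 0.707]
ft_force: [0.1, 0.4, 0.4]
width: 0.0466
time: 6.15
ee_pos: [0.5375, -0.2606, 0.2134]
eef_rot: [0.001, 0.706, -0.001, 0.708]
ft_force: [-0.9, 0.7, 0.9]
width: 0.0481
t 6.15 p [ 0.5375 -0.2606  0.2134] F [-0.9  0.7  0.9] w 0.0481 j [-0.43  0.42  1.05  1.6  -0.37  1.34  2.24]
x [ 0.002 -0.001 -1.   ] y [ 0.003  1.    -0.001]
time: 6.95
ee_pos: [0.537, -0.2597, 0.2115]
eef_rot: [0.001, 0.707, -0.001, 0.707]
ft_force: [1.7, 1.5, 4.2]
width: 0.0217
time: 7.45
ee_pos: [0.5373, -0.2612, 0.314]
eef_rot: [0.001, 0.706, -0.002, 0.708]
ft_force: [-0.5, -0.8, -1.2]
width: 0.0215
t 7.45 p [ 0.5373 -0.2612  0.314 ] F [-0.5 -0.8 -1.2] w 0.0215 j [-0.44  0.37  1.09  1.43 -0.33  1.53  2.2 ]
x [ 0.003 -0.002 -1.   ] y [ 0.004  1.    -0.002]
shift [0.456 0.847 0.414]
turn [-0.002  0.002  0.001]
```

```bash
python3 -m pendant '0 0.85 0.41 0 0 0;0 0.85 0.41 0 0 0;0 0.85 0.41 0 0 0;0.2 0.85 0.41 0 0 0;0.45 0.85 0.41 0 0 0;0.45 0.85 0.41 0 0 0;0.45 0.85 0.41 0 0 0'; python3 go.py 0.642 -0.05 0.0235
```

```text
time: 8.15
ee_pos: [0.6376, -0.0431, 0.1916]
eef_rot: [-0.001, 0.711, 0.001, 0.704]
ft_force: [0.0, 0.9, -1.1]
width: 0.0213
t 8.15 p [ 0.6376 -0.0431  0.1916] F [ 0.   0.9 -1.1] w 0.0213 j [-0.68  0.54  0.97  1.49 -0.45  1.36  1.89]
x [-0.01   0.001 -1.   ] y [-0.002  1.     0.001]
shift [ 0.672 -0.028  0.024]
```

```bash
python3 -m pendant '0.2 0 0 0 0 0;0.4 0 0 0 0 0;0.55 0 0 0 0 0;0.65 0 0 0 0 0;0.68 0 0 0 0 0;0.70 0 0 0 0 0;0.70 0 0 0 0 0'; python3 go.py 0.642 -0.05 0.023
```

```text
time: 8.85
ee_pos: [0.6405, -0.0483, 0.025]
eef_rot: [0.001, 0.707, -0.001, 0.708]
ft_force: [-0.2, -0.9, -0.8]
width: 0.0214
t 8.85 p [ 0.6405 -0.0483  0.025 ] F [-0.2 -0.9 -0.8] w 0.0214 j [-0.61  0.7   0.85  1.65 -0.59  1.07  1.99]
x [ 0.001 -0.    -1.   ] y [ 0.003  1.    -0.   ]
shift [ 0.008 -0.007  0.006]
```

```bash
python3 -m pendant '0.005 0 0 0 0 0;0.005 0 0 0 0 0;0.005 0 0 0 0 0;0.005 0 0 0 0 0;0.005 0 0 0 0 0;0.005 0 0 0 0 0' 0.0 >/dev/null
python3 -m pendant '-0.2 0 0 0 0 0;-0.4 0 0 0 0 0;-0.6 0 0 0 0 0;-0.8 0 0 0 0 0;-0.8 0 0 0 0 0;-0.8 0 0 0 0 0'; python3 go.py 0.45 0.0 0.24
python3 -m pendant '0 0.1 -0.7 -0.5 0 0;0 0.1 -0.7 -0.5 0 0;0 0.1 -0.7 -0.5 0 0;0 0.1 -0.7 -0.5 0 0;0 0.1 -0.7 -0.5 0 0;0 0.1 -0.7 -0.5 0 0'; python3 go.py
python3 - <<'E'
from h import *
im,d,K,Rm,t=cam("wrist"); cv2.imwrite("pics/w1.png",im); print(-Rm.T@t,Rm[2],K[0,0])
np.savez("w1.npz",im=im,d=d,K=K,Rm=Rm,t=t)
im,*_=cam("scene"); cv2.imwrite("pics/s2.png",im)
E
```

```text
time: 10.05
ee_pos: [0.6403, -0.0477, 0.2236]
eef_rot: [0.001, 0.706, -0.001, 0.708]
ft_force: [0.4, 1.2, -0.2]
width: 0.0435
t 10.05 p [ 0.6403 -0.0477  0.2236] F [ 0.4  1.2 -0.2] w 0.0435 j [-0.69  0.52  0.99  1.45 -0.43  1.4   1.88]
x [ 0.002  0.001 -1.   ] y [0.003 1.    0.001]
shift [-0.067  0.189 -0.762]
time: 10.65
ee_pos: [0.4629, -0.021, 0.2213]
eef_rot: [-0.26, 0.657, 0.262, 0.657]
ft_force: [0.2, -0.1, 0.1]
width: 0.0437
t 10.65 p [ 0.4629 -0.021   0.2213] F [ 0.2 -0.1  0.1] w 0.0437 j [-1.11 -0.14  1.    1.91  0.12  1.31  2.19]
x [-0.002  0.003 -1.   ] y [-0.686  0.728  0.003]
[ 0.40992205 -0.07225643  0.38266873] [ 0.19407448  0.18900527 -0.96260693] 336.02310768517196
```

View pics/w1.png

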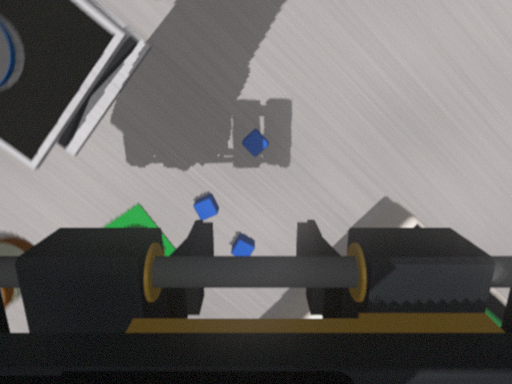

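```bash
cat > blk.py <<'E'
from h import *
def blocks(im,d,K,Rm,t,cut=384):
    H,S,V=cv2.split(cv2.cvtColor(im,cv2.COLOR_BGR2HSV)); m=((H>105)&(H<125)&(S>140)&(V>60)).astype(np.uint8); m[cut:]=0
    w=cloud(d,K,Rm,t); k,l,s,c=cv2.connectedComponentsWithStats(m)
    for i in range(1,k):
        if s[i,4]<60: continue
        p=w[l==i]; p=p[np.isfinite(p[:,2])]; q=p[p[:,2]>.017]
        if len(q)<20: q=p
        a=cv2.minAreaRect(q[:,:2].astype(np.float32)); print(c[i].round(),"zmax",p[:,2].max().round(3),"xy",np.round(a[0],4),"size",np.round(a[1],3),"ang",round(a[2],0))
if __name__=="__main__":
    f=np.load("w1.npz"); blocks(*[f[k] for k in("im","d","K","Rm","t")])
E
python3 blk.py
cat > fit.py <<'E'
import json,numpy as np; from scipy.optimize import least_squares; from scipy.spatial.transform import Rotation as R
D=[json.loads(l) for l in open("log.jsonl")]
J=np.array([d[0] for d in D]);P=np.array([d[1] for d in D]);Q=R.from_quat([d[2] for d in D])
# POE: T=prod exp(w_i th_i) with offset translations between; axes nominal z,y,z,y,z,y,z
ax="zyzyzyz"
def fk(prm,sg,J):
    T=R.identity(len(J)); p=np.zeros((len(J),3))
    for i,a in enumerate(ax):
        p=p+T.apply(prm[3*i:3*i+3]); v=np.array(R.from_euler(a,1).as_rotvec()); T=T*R.from_rotvec(np.outer(J[:,i]*sg[i],v))
    p=p+T.apply(prm[21:24]); T=T*R.from_rotvec(prm[24:27]); return p,T
def res(prm,sg):
    p,T=fk(prm,sg,J); return np.r_[(p-P).ravel(),.3*(T.inv()*Q).as_rotvec().ravel(),1e-3*(prm[:24])]
if __name__=="__main__":
    import itertools
    best=[]
    for s in itertools.product([1,-1],repeat=7):
        # orientation only check with free tool rotation
        T=fk(np.zeros(27),s,J)[1]; M=(T.inv()*Q); m=M.mean(); e=(m.inv()*M).magnitude().max(); best.append((e,s,m.as_rotvec()))
    best.sort(key=lambda b:b[0]); print(len(J),[(round(b[0],4),b[1]) for b in best[:4]])
    x0=np.r_[0,0,.3,np.zeros(3),0,0,.2,0,0,.2,0,0,.2,0,0,.2,0,0,.1,0,0,.2,best[0][2]]
    o=least_squares(res,x0,args=(best[0][1],)); print(o.cost,np.abs(o.fun[:6*len(J)]).max()); print(o.x.round(3).reshape(9,3)); np.savez("kin.npz",x=o.x,s=best[0][1])
E
python3 fit.py
```

```text
[ 8. 72.] zmax 0.098 xy [ 0.5365 -0.2278] size [0.025 0.004] ang 4.0
[255. 142.] zmax 0.023 xy [ 0.446  -0.0346] size [0.021 0.02 ] ang 87.0
[205. 208.] zmax 0.023 xy [ 0.5398 -0.0251] size [0.021 0.02 ] ang 68.0
[242. 248.] zmax 0.023 xy [0.5488 0.0406] size [0.02  0.021] ang 16.0
14 [(np.float64(0.0), (-1, 1, -1, 1, -1, 1, -1)), (np.float64(0.0194), (-1, -1, -1, -1, -1, -1, -1)), (np.float64(0.7443), (-1, 1, -1, 1, 1, 1, -1)), (np.float64(0.7446), (-1, -1, -1, -1, 1, -1, -1))]
1.5793305532078086e-07 1.5082016258438635e-05
[[-0.    -0.     0.128]
 [ 0.    -0.011  0.128]
 [-0.    -0.011  0.224]
 [ 0.    -0.012  0.224]
 [ 0.    -0.012  0.245]
 [-0.    -0.     0.245]
 [ 0.    -0.     0.175]
 [ 0.     0.     0.175]
 [ 1.209 -1.209  1.209]]
```

```bash
python3 - <<'E'
from h import *
for n in ("top","scene"):
    im,d,K,Rm,t=cam(n); w=cloud(d,K,Rm,t); m=(abs(w[...,0]-.537)<.06)&(abs(w[...,1]+.26)<.06)&(w[...,2]>.185)&(w[...,2]<.215)
    c=cv2.minEnclosingCircle(w[m][:,:2].astype(np.float32)); print(n,m.sum(),c,w[m].mean(0))
    if n=="top": cv2.imwrite("pics/t2.png",cv2.resize(im[140:260,220:400],None,fx=4,fy=4,interpolation=cv2.INTER_CUBIC))
E
python3 go.py 0.446 -0.0346 0.15 0 0 -1 0.05 1 0
```

```text
top 147 ((0.5355644822120667, -0.261097252368927), 0.03304601460695267) [ 0.53533454 -0.25764494  0.19610342]
scene 214 ((0.5385908484458923, -0.2586476504802704), 0.033326614648103714) [ 0.54247864 -0.25750216  0.1946959 ]
t 10.85 p [ 0.4645 -0.022   0.2219] F [-0.6  0.2  0.4] w 0.0436 j [-1.11 -0.13  1.01  1.9   0.11  1.31  2.18]
x [-0.001 -0.001 -1.   ] y [-0.678  0.735  0.   ]
shift [ 0.288  0.013 -0.088]
turn [ 0.53  -0.001  0.   ]
```

View pics/t2.png

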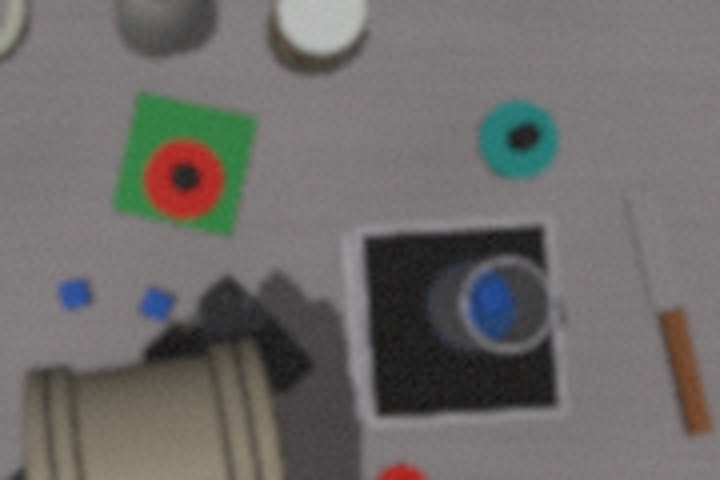

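The lid stands on the pad at about (184,178). The open cup is at (508,304) with blocks inside, centred at about (0.537, -0.260). Now the nearest block.

```bash
python3 -m pendant '0.29 0.013 -0.088 0.53 0 0;0.29 0.013 -0.088 0.53 0 0;0.29 0.013 -0.088 0.53 0 0;0.29 0.013 -0.088 0.53 0 0;0.29 0.013 -0.088 0.53 0 0;0.29 0.013 -0.088 0.53 0 0;0.29 0.013 -0.088 0.53 0 0' >/dev/null; python3 go.py 0.446 -0.0346 0.005 0 0 -1 0.05 1 0
```

```text
t 11.55 p [ 0.4464 -0.0351  0.1495] F [-0.5  0.1  0.6] w 0.0434 j [-1.02 -0.08  0.98  2.04  0.07  1.15  1.45]
x [-0.001 -0.002 -1.   ] y [ 0.051  0.999 -0.002]
shift [ 0.578  0.003 -0.001]
turn [-0.001 -0.001  0.001]
```

```bash
python3 -m pendant '0.2 0 0 0 0 0;0.4 0 0 0 0 0;0.5 0 0 0 0 0;0.58 0 0 0 0 0;0.58 0 0 0 0 0;0.58 0 0 0 0 0' >/dev/null; python3 go.py
python3 -m pendant '0 0 0 0 0 0;0 0 0 0 0 0;0 0 0 0 0 0;0 0 0 0 0 0;0 0 0 0 0 0;0 0 0 0 0 0' -1 20
python3 -m pendant '-0.2 0 0 0 0 0;-0.4 0 0 0 0 0;-0.6 0 0 0 0 0;-0.8 0 0 0 0 0;-0.96 0 0 0 0 0;-0.96 0 0 0 0 0;-0.96 0 0 0 0 0'; python3 go.py 0.537 -0.26 0.245 0 0 -1 0 1 0
```

```text
t 12.15 p [ 0.4465 -0.0353  0.0052] F [-0.2 -0.8  0.3] w 0.0433 j [-0.88  0.31  0.96  2.17 -0.35  0.82  1.82]
x [-0.001 -0.001 -1.   ] y [ 0.048  0.999 -0.001]
time: 12.75
ee_pos: [0.447, -0.0344, 0.0055]
eef_rot: [0.017, 0.707, -0.016, 0.707]
ft_force: [-1.8, 0.9, 7.5]
width: 0.0215
time: 13.45
ee_pos: [0.4468, -0.0347, 0.2454]
eef_rot: [0.018, 0.706, -0.016, 0.707]
ft_force: [-0.1, -0.7, -2.3]
width: 0.022
t 13.45 p [ 0.4468 -0.0347  0.2454] F [-0.1 -0.7 -2.3] w 0.022 j [-1.14 -0.26  0.98  1.91  0.22  1.39  1.31]
x [ 0.001  0.002 -1.   ] y [0.048 0.999 0.002]
shift [ 0.    -0.883  0.403]
turn [-0.032  0.001 -0.001]
```

```bash
python3 -m pendant '0 -0.88 0.4 -0.03 0 0;0 -0.88 0.4 -0.03 0 0;0 -0.88 0.4 -0.03 0 0;0 -0.88 0.4 -0.03 0 0;0 -0.88 0.4 -0.03 0 0;0 -0.88 0.4 -0.03 0 0;0 -0.88 0.4 -0.03 0 0;0 -0.88 0.4 -0.03 0 0' >/dev/null; python3 go.py 0.537 -0.26 0.208 0 0 -1 0 1 0
```

```text
t 14.25 p [ 0.5343 -0.2627  0.2428] F [-1.1  0.5 -0.4] w 0.0215 j [-0.48  0.44  1.15  1.56 -0.4   1.41  2.27]
x [-0.004 -0.002 -1.   ] y [ 0.008  1.    -0.002]
shift [0.139 0.011 0.011]
turn [-0.006 -0.003  0.001]
```

```bash
python3 -m pendant '0.1 0.01 0.01 0 0 0;0.14 0.01 0.01 0 0 0;0.14 0.01 0.01 0 0 0;0.14 0.01 0.01 0 0 0'; python3 go.py
python3 -m pendant '0 0 0 0 0 0;0 0 0 0 0 0;0 0 0 0 0 0;0 0 0 0 0 0;0 0 0 0 0 0' 0
python3 -m pendant '-0.15 0 0 0 0 0;-0.15 0 0 0 0 0;-0.15 0 0 0 0 0'; python3 go.py 0.54 -0.0255 0.245 0 0 -1 0.37 0.93 0
```

```text
time: 14.65
ee_pos: [0.5383, -0.2563, 0.2103]
eef_rot: [0.001, 0.707, -0.001, 0.707]
ft_force: [-0.1, -0.3, 0.3]
width: 0.0216
t 14.65 p [ 0.5383 -0.2563  0.2103] F [-0.1 -0.3  0.3] w 0.0216 j [-0.48  0.46  1.13  1.6  -0.43  1.35  2.28]
x [-0.  0. -1.] y [0.002 1.    0.   ]
time: 15.15
ee_pos: [0.5385, -0.2568, 0.2101]
eef_rot: [0.001, 0.707, -0.001, 0.707]
ft_force: [-0.6, 0.4, -0.4]
width: 0.0426
time: 15.45
ee_pos: [0.5388, -0.2571, 0.2481]
eef_rot: [0.001, 0.707, -0.001, 0.708]
ft_force: [-0.0, -0.8, -0.9]
width: 0.0433
t 15.45 p [ 0.5388 -0.2571  0.2481] F [-0.  -0.8 -0.9] w 0.0433 j [-0.49  0.44  1.15  1.55 -0.4   1.42  2.26]
x [ 0.001 -0.    -1.   ] y [ 0.003  1.    -0.   ]
shift [0.012 0.926 0.002]
turn [ 0.251  0.001 -0.   ]
```

```bash
python3 -m pendant '0 0.93 -0.28 0.25 0 0;0 0.93 -0.28 0.25 0 0;0 0.93 -0.28 0.25 0 0;0 0.93 -0.28 0.25 0 0;0 0.93 -0.28 0.25 0 0;0 0.93 -0.28 0.25 0 0;0 0.93 -0.28 0.25 0 0' >/dev/null
python3 - <<'E'
from blk import *
blocks(*cam("wrist")); print("top"); im,d,K,Rm,t=cam("top"); blocks(cv2.resize(im,None,fx=2,fy=2),cv2.resize(d,None,fx=2,fy=2,interpolation=0),np.diag([2,2,1])@K,Rm,t)
E
python3 go.py 0.54 -0.0255 0.12 0 0 -1 0.37 0.93 0
```

```text
[323. 203.] zmax 0.024 xy [0.5486 0.0412] size [0.019 0.019] ang 15.0
[268. 218.] zmax 0.023 xy [ 0.5435 -0.0279] size [0.023 0.014] ang 39.0
top
[864. 224.] zmax 0.088 xy [ 0.8552 -0.5594] size [0.118 0.236] ang 0.0
[519. 265.] zmax 0.173 xy [ 0.772  -0.0287] size [0.027 0.025] ang 24.0
t 16.25 p [ 0.4684 -0.0218  0.2471] F [-0.1 -1.2  0. ] w 0.0434 j [-1.24 -0.19  1.1   1.86  0.17  1.38  1.01]
x [-0.     0.002 -1.   ] y [0.364 0.931 0.002]
shift [0.508 0.09  0.273]
turn [ 0.004 -0.001 -0.001]
```

```bash
python3 -m pendant '0.2 0.09 0.27 0 0 0;0.5 0.09 0.27 0 0 0;0.5 0.09 0.27 0 0 0;0.5 0.09 0.27 0 0 0;0.5 0.09 0.27 0 0 0' >/dev/null; python3 go.py 0.54 -0.0255 0.005 0 0 -1 0.37 0.93 0
python3 -m pendant '0.2 0 0 0 0 0;0.3 0 0 0 0 0;0.4 0 0 0 0 0;0.46 0 0 0 0 0;0.46 0 0 0 0 0;0.46 0 0 0 0 0' >/dev/null; python3 go.py
python3 -m pendant '0 0 0 0 0 0;0 0 0 0 0 0;0 0 0 0 0 0;0 0 0 0 0 0;0 0 0 0 0 0;0 0 0 0 0 0' -1 20
python3 -m pendant '-0.2 0 0 0 0 0;-0.4 0 0 0 0 0;-0.6 0 0 0 0 0;-0.8 0 0 0 0 0;-0.96 0 0 0 0 0;-0.96 0 0 0 0 0;-0.96 0 0 0 0 0'; python3 go.py 0.537 -0.26 0.245 0 0 -1 0 1 0
```

```text
t 16.75 p [ 0.5383 -0.0336  0.1154] F [-1.4  0.4 -0.4] w 0.0433 j [-0.94  0.42  1.12  1.85 -0.4   1.14  1.51]
x [-0.011 -0.011 -1.   ] y [ 0.374  0.927 -0.014]
shift [ 0.441  0.039 -0.003]
turn [-0.003 -0.004  0.01 ]
t 17.35 p [ 0.541  -0.0287  0.0089] F [-0.3 -0.2  0.7] w 0.0437 j [-0.81  0.56  0.96  1.93 -0.57  0.94  1.62]
x [ 0.002 -0.    -1.   ] y [0.369 0.929 0.   ]
time: 17.95
ee_pos: [0.5404, -0.0278, 0.0079]
eef_rot: [0.133, 0.694, -0.132, 0.695]
ft_force: [-1.7, 1.4, 6.8]
width: 0.0218
time: 18.65
ee_pos: [0.5404, -0.0279, 0.2479]
eef_rot: [0.133, 0.694, -0.132, 0.695]
ft_force: [-0.5, -0.6, -0.9]
width: 0.0215
t 18.65 p [ 0.5404 -0.0279  0.2479] F [-0.5 -0.6 -0.9] w 0.0215 j [-1.08  0.26  1.24  1.69 -0.25  1.37  1.4 ]
x [ 0.001  0.001 -1.   ] y [0.369 0.93  0.001]
shift [ 0.011 -0.868  0.33 ]
turn [-0.252  0.001 -0.001]
```

```bash
python3 -m pendant '0 -0.87 0.33 0 0 0;0 -0.87 0.33 0 0 0;0 -0.87 0.33 0 0 0;0 -0.87 0.33 0 0 0;0 -0.87 0.33 0 0 0;0 -0.87 0.33 0 0 0;0 -0.87 0.33 0 0 0;0 -0.87 0.33 0 0 0' >/dev/null; python3 go.py 0.537 -0.26 0.211
```

```text
t 19.45 p [ 0.5367 -0.2592  0.2464] F [ 0.1  0.  -0.4] w 0.0219 j [-0.48  0.43  1.14  1.55 -0.4   1.42  1.89]
x [-0.001  0.001 -1.   ] y [0.367 0.93  0.001]
shift [ 0.142 -0.003  0.002]
```

```bash
python3 -m pendant '0.1 0 0 0 0 0;0.14 0 0 0 0 0;0.14 0 0 0 0 0;0.14 0 0 0 0 0' >/dev/null; python3 go.py
python3 -m pendant '0 0 0 0 0 0;0 0 0 0 0 0;0 0 0 0 0 0;0 0 0 0 0 0;0 0 0 0 0 0' 0 >/dev/null
python3 -m pendant '-0.15 0 0 0 0 0;-0.15 0 0 0 0 0;-0.15 0 0 0 0 0'>/dev/null; python3 go.py 0.47 0.03 0.245 0 0 -1 0.27 0.96 0
```

```text
t 19.85 p [ 0.5369 -0.26    0.2129] F [-0.5  0.1 -0.2] w 0.0218 j [-0.47  0.46  1.12  1.6  -0.42  1.35  1.9 ]
x [ 0.  0. -1.] y [0.368 0.93  0.   ]
t 20.65 p [ 0.5369 -0.261   0.2506] F [ 0.6 -0.1 -1.1] w 0.0432 j [-0.48  0.43  1.15  1.54 -0.4   1.42  1.89]
x [ 0.001 -0.    -1.   ] y [0.369 0.929 0.   ]
shift [ 0.022  0.983 -0.678]
turn [-0.069  0.001 -0.   ]
```

```bash
python3 -m pendant '0 0.98 -0.68 -0.44 0 0;0 0.98 -0.68 -0.44 0 0;0 0.98 -0.68 -0.44 0 0;0 0.98 -0.68 -0.44 0 0;0 0.98 -0.68 -0.44 0 0;0 0.98 -0.68 -0.44 0 0;0 0.98 -0.68 -0.44 0 0;0 0.98 -0.68 -0.44 0 0' >/dev/null
python3 - <<'E'
from blk import *
blocks(*cam("wrist"))
E
python3 go.py 0.5487 0.041 0.12 0 0 -1 -0.27 0.96 0
```

```text
[243. 221.] zmax 0.023 xy [0.5488 0.0401] size [0.02 0.02] ang 14.0
t 21.5 p [0.4687 0.0294 0.2496] F [-0.4 -0.7  1. ] w 0.0434 j [-1.19 -0.13  0.97  1.85  0.11  1.37  1.61]
x [-0.001 -0.    -1.   ] y [-0.279  0.96  -0.   ]
shift [ 0.518 -0.045  0.32 ]
turn [ 0.006 -0.     0.   ]
```

```bash
python3 -m pendant '0.2 -0.045 0.32 0 0 0;0.52 -0.045 0.32 0 0 0;0.52 -0.045 0.32 0 0 0;0.52 -0.045 0.32 0 0 0;0.52 -0.045 0.32 0 0 0;0.52 -0.045 0.32 0 0 0' >/dev/null; python3 go.py 0.5488 0.0405 0.006
python3 -m pendant '0.2 0 0 0 0 0;0.3 0 0 0 0 0;0.4 0 0 0 0 0;0.455 0 0 0 0 0;0.455 0 0 0 0 0;0.455 0 0 0 0 0' >/dev/null; python3 go.py
python3 -m pendant '0 0 0 0 0 0;0 0 0 0 0 0;0 0 0 0 0 0;0 0 0 0 0 0;0 0 0 0 0 0;0 0 0 0 0 0' -1 20
python3 -m pendant '-0.2 0 0 0 0 0;-0.4 0 0 0 0 0;-0.6 0 0 0 0 0;-0.8 0 0 0 0 0;-0.96 0 0 0 0 0;-0.96 0 0 0 0 0;-0.96 0 0 0 0 0'; python3 go.py 0.537 -0.26 0.25 0 0 -1 0.37 0.93 0
```

```text
t 22.1 p [0.549  0.039  0.1205] F [1.1 0.1 0.3] w 0.0438 j [-0.99  0.39  1.02  1.83 -0.36  1.13  2.  ]
x [-0.    -0.002 -1.   ] y [-0.276  0.961 -0.002]
shift [0.458 0.007 0.001]
t 22.7 p [0.5499 0.0412 0.008 ] F [ 0.2  0.5 -0.6] w 0.0432 j [-0.87  0.55  0.88  1.91 -0.53  0.93  2.12]
x [ 0.002  0.001 -1.   ] y [-0.278  0.961  0.   ]
time: 23.3
ee_pos: [0.5492, 0.0414, 0.0067]
eef_rot: [-0.099, 0.7, 0.1, 0.7]
ft_force: [-2.5, 0.7, 5.9]
width: 0.0216
time: 24.0
ee_pos: [0.5491, 0.0414, 0.2467]
eef_rot: [-0.099, 0.7, 0.1, 0.7]
ft_force: [-0.3, 0.2, -1.2]
width: 0.0217
t 24.0 p [0.5491 0.0414 0.2467] F [-0.3  0.2 -1.2] w 0.0217 j [-1.1   0.25  1.12  1.67 -0.23  1.37  1.91]
x [ 0.001  0.001 -1.   ] y [-0.279  0.96   0.001]
shift [-0.015 -1.144 -0.383]
turn [ 0.441  0.001 -0.001]
```

```bash
python3 -m pendant '0 -0.57 -0.19 0.3 0 0;0 -0.57 -0.19 0.3 0 0;0 -0.57 -0.19 0.3 0 0;0 -0.57 -0.19 0.44 0 0;0 -0.57 -0.19 0.44 0 0;0 -0.57 -0.19 0.44 0 0' >/dev/null; python3 go.py 0.537 -0.26 0.25 0 0 -1 0.37 0.93 0
```

```text
t 24.6 p [ 0.5422 -0.1091  0.2448] F [ 0.6  0.1 -1. ] w 0.0219 j [-0.9   0.33  1.26  1.67 -0.32  1.38  1.6 ]
x [-0.002 -0.    -1.   ] y [ 0.371  0.929 -0.001]
shift [-0.021 -0.568  0.204]
turn [-0.001 -0.001  0.001]
```

```bash
python3 -m pendant '0 -0.57 0.2 0 0 0;0 -0.57 0.2 0 0 0;0 -0.57 0.2 0 0 0;0 -0.57 0.2 0 0 0;0 -0.57 0.2 0 0 0;0 -0.57 0.2 0 0 0' >/dev/null; python3 go.py 0.537 -0.26 0.213
python3 -m pendant '0.1 0 0 0 0 0;0.13 0 0 0 0 0;0.13 0 0 0 0 0;0.13 0 0 0 0 0' >/dev/null; python3 go.py
python3 -m pendant '0 0 0 0 0 0;0 0 0 0 0 0;0 0 0 0 0 0;0 0 0 0 0 0;0 0 0 0 0 0' 0 >/dev/null
python3 -m pendant '-0.25 0 0 0 0 0;-0.5 0 0 0 0 0;-0.5 0 0 0 0 0;-0.5 0 0 0 0 0'>/dev/null; python3 go.py
python3 -m pendant '0 0.75 -0.6 0 0 0;0 0.75 -0.6 0 0 0;0 0.75 -0.6 0 0 0;0 0.75 -0.6 0 0 0;0 0.75 -0.6 0 0 0;0 0.75 -0.6 0 0 0'>/dev/null; python3 go.py
python3 - <<'E'
from h import *
im,d,K,Rm,t=cam("top"); a=cv2.resize(im[140:280,140:400],None,fx=3,fy=3,interpolation=cv2.INTER_CUBIC); cv2.imwrite("pics/t3.png",a)
E
python3 fit.py
```

```text
t 25.2 p [ 0.5372 -0.2584  0.2454] F [ 0.6 -0.2 -0.5] w 0.0222 j [-0.49  0.45  1.17  1.55 -0.41  1.42  1.9 ]
x [-0.001  0.001 -1.   ] y [0.366 0.931 0.   ]
shift [ 0.13  -0.006  0.002]
t 25.6 p [ 0.5374 -0.2589  0.2143] F [-0.1 -0.3 -0.5] w 0.0217 j [-0.48  0.47  1.15  1.6  -0.43  1.36  1.91]
x [ 0.  0. -1.] y [0.367 0.93  0.   ]
t 26.5 p [ 0.5376 -0.261   0.3424] F [-0.2 -0.2 -0.7] w 0.0431 j [-0.48  0.41  1.2   1.38 -0.38  1.6   1.87]
x [ 0.005 -0.002 -1.   ] y [ 0.369  0.929 -0.   ]
t 27.1 p [ 0.4658 -0.0283  0.3388] F [ 1.1  1.2 -0.5] w 0.0438 j [-1.19 -0.24  1.    1.7   0.2   1.57  0.99]
x [ 0.002  0.004 -1.   ] y [0.367 0.93  0.004]
37 [(np.float64(0.0), (-1, 1, -1, 1, -1, 1, -1)), (np.float64(0.0307), (-1, -1, -1, -1, -1, -1, -1)), (np.float64(0.7626), (-1, -1, -1, 1, 1, 1, -1)), (np.float64(0.7828), (-1, 1, -1, -1, 1, -1, -1))]
1.5812079087896047e-07 5.9938707910323075e-06
[[-0.     0.     0.129]
 [-0.    -0.011  0.129]
 [ 0.    -0.011  0.224]
 [-0.    -0.012  0.224]
 [ 0.    -0.012  0.245]
 [ 0.    -0.     0.245]
 [-0.    -0.     0.176]
 [-0.    -0.     0.176]
 [ 1.209 -1.209  1.209]]
```

View pics/t3.png

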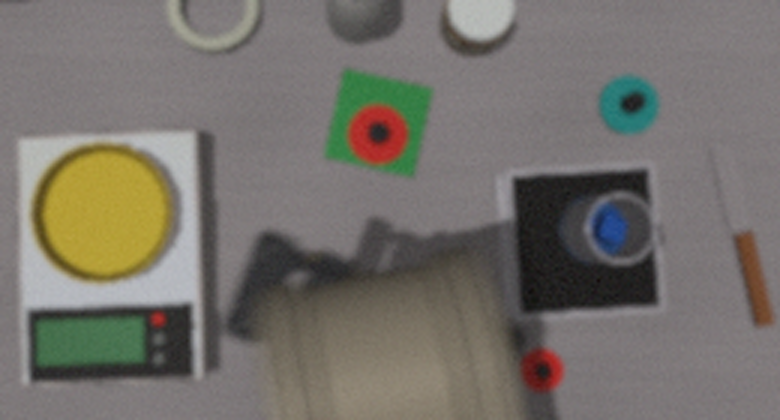

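The bench between jack and balance is clear of blocks, and the blue in the cup shows at (607,225). Next I use the fitted kinematics to plan the side grasp and the inversion.

```bash
cat > kin.py <<'E'
import numpy as np; from scipy.optimize import least_squares; from scipy.spatial.transform import Rotation as R
from fit import fk
k=np.load("kin.npz"); X,SG=k["x"],k["s"]
lo=np.array([-2.6,-.5,-1.47,.16,-1.27,.06,-2.6]);hi=np.array([2.6,2.12,1.34,2.42,4.41,2.06,2.6])
def FK(j):
    p,T=fk(X,SG,np.atleast_2d(j)); return p[0],T[0]
def pts(j):  # elbow, wrist
    out=[];T=R.identity();p=np.zeros(3)
    for i,a in enumerate("zyzyzyz"):
        p=p+T.apply(X[3*i:3*i+3]); out.append(p); T=T*R.from_euler(a,j[i]*SG[i])
    return out[3],out[5]
def pose(g,az,pit,roll,off=.019):
    # tool x horizontal azimuth az, pitched down pit; roll=0: jaw to the left, roll about tool x
    x=np.array([np.cos(az)*np.cos(pit),np.sin(az)*np.cos(pit),-np.sin(pit)]); y=np.array([-np.sin(az),np.cos(az),0])
    M=R.from_matrix(np.c_[x,y,np.cross(x,y)])*R.from_euler("x",roll); return np.array(g)+off*x,M
def IK(p,M,j0,reg=.02):
    def f(j):
        P,T=FK(j); return np.r_[(P-p)*5,(T.inv()*M).as_rotvec(),reg*(j-j0)*.1]
    o=least_squares(f,np.clip(j0,lo+.02,hi-.02),bounds=(lo+.01,hi-.01)); P,T=FK(o.x)
    return o.x,np.linalg.norm(P-p),(T.inv()*M).magnitude()
def margin(j): return min((j-lo).min(),(hi-j).min())
E
cat > plan.py <<'E'
from kin import *
rng=np.random.default_rng(0); d2=np.deg2rad
def best(g,az,roll,pit,n=14):
    b=None
    for _ in range(n):
        p,M=pose(g,az,pit,roll); j,e,a=IK(p,M,rng.uniform(lo,hi))
        if e<2e-3 and a<.01 and (b is None or margin(j)>margin(b)): b=j
    return b
for nm,g in (("cup",(.537,-.26,.13)),("dish",(.555,.232,.19))):
  for az in range(-120,121,30):
    for roll in (0,np.pi):
        b=best(g,d2(az),roll,d2(5)); print(nm,az,round(roll),None if b is None else (round(margin(b),2),b.round(2),[q.round(2) for q in pts(b)]))
E
time python3 plan.py
```

```text
cup -120 0 (np.float64(0.5), array([-0.62,  1.16,  0.8 ,  1.47,  0.51,  1.56, -0.64]), [array([0.35, 0.21, 0.44]), array([0.7 , 0.03, 0.16])])
cup -120 3 (np.float64(0.25), array([-0.43,  1.03,  0.47,  1.46,  0.75,  1.7 ,  2.35]), [array([0.36, 0.13, 0.49]), array([0.7 , 0.03, 0.16])])
cup -90 0 (np.float64(0.48), array([-0.92,  1.03,  0.86,  1.93,  0.83,  1.07, -0.86]), [array([0.25, 0.29, 0.5 ]), array([0.54, 0.07, 0.16])])
cup -90 3 (np.float64(0.51), array([-0.41,  0.76,  0.23,  1.91,  1.24,  1.48,  2.08]), [array([0.29, 0.09, 0.58]), array([0.54, 0.07, 0.16])])
cup -60 0 (np.float64(0.15), array([ 0.64,  0.8 , -0.85,  2.27,  2.2 ,  1.83, -1.05]), [array([ 0.25, -0.22,  0.56]), array([0.37, 0.03, 0.16])])
cup -60 3 (np.float64(0.15), array([ 0.62,  0.79, -0.82,  2.27,  2.18,  1.81,  2.08]), [array([ 0.25, -0.21,  0.57]), array([0.37, 0.03, 0.16])])
cup -30 0 None
cup -30 3 None
cup 0 0 (np.float64(0.07), array([ 2.18,  1.69, -1.39,  2.35,  3.11,  0.18,  0.23]), [array([-0.27, -0.35,  0.19]), array([ 0.21, -0.26,  0.16])])
cup 0 3 (np.float64(0.04), array([ 1.05,  0.57, -0.28,  2.
[... 2451 characters left out ...]
), [array([0.2 , 0.05, 0.66]), array([ 0.39, -0.05,  0.22])])
dish 90 0 (np.float64(0.11), array([ 0.6 ,  0.75, -0.61,  1.83, -1.16,  1.27, -2.31]), [array([ 0.24, -0.2 ,  0.58]), array([ 0.56, -0.1 ,  0.22])])
dish 90 3 (np.float64(0.44), array([ 0.9 ,  0.98, -1.03,  1.81, -0.81,  1.05,  0.63]), [array([ 0.21, -0.31,  0.5 ]), array([ 0.56, -0.1 ,  0.22])])
dish 120 0 (np.float64(0.16), array([ 0.25,  0.93, -0.36,  1.37, -0.94,  1.77, -2.44]), [array([ 0.34, -0.12,  0.52]), array([ 0.72, -0.05,  0.22])])
dish 120 3 (np.float64(0.45), array([ 0.52,  1.08, -0.82,  1.35, -0.62,  1.61,  0.51]), [array([ 0.33, -0.23,  0.46]), array([ 0.72, -0.05,  0.22])])
real	2m1.744s
user	2m0.147s
sys	0m0.096s
```

```bash
cat > sim.py <<'E'
from kin import *; from h import st
d2=np.deg2rad
def step(j,p,M):
    return IK(p,M,j,reg=1e-1)
def run(j,wps,n=6):
    # wps: (g,az,pit,roll) deg
    g0,a0,b0,r0=wps[0]
    j,e,a=step(j,*pose(g0,d2(a0),d2(b0),d2(r0))); print("start",wps[0],j.round(2),round(e,4),round(a,3),round(margin(j),2))
    for w in wps[1:]:
        for s in np.linspace(0,1,n+1)[1:]:
            f=lambda u,v:np.array(u)+(np.array(v)-u)*s
            j,e,a=step(j,*pose(f(g0,w[0]),d2(f(a0,w[1])),d2(f(b0,w[2])),d2(f(r0,w[3]))))
        print(w,j.round(2),"err",round(e,4),round(a,3),"m",round(margin(j),2),[q.round(2) for q in pts(j)]); g0,a0,b0,r0=w
    return j
if __name__=="__main__":
    s=st()[2]; j=np.array(s["joint_positions"])
    j=run(j,[((.47,-.03,.30),-90,90,-68),((.50,-.06,.30),-90,90,0),((.537,-.1,.28),-90,45,0),((.537,-.13,.28),-90,5,0),((.537,-.14,.127),-90,5,0),((.537,-.26,.127),-90,5,0),((.537,-.26,.30),-90,5,0),((.54,-.0,.30),-75,5,0),((.50,.18,.30),-60,5,0)])
    D=np.array([.5555,.232]); u=np.array([.866,.5])
    for lat,z,rl,b in ((-.105,.24,-60,5),(-.105,.20,-90,5),(-.097,.195,-115,5),(-.063,.185,-140,5),(-.026,.185,-160,5),(0,.187,-180,0),(0,.32,-180,0)):
        pass
    run(j,[((.50,.18,.30),-60,5,0)]+[((*(D+lat*u),z),-60,b,rl) for lat,z,rl,b in ((-.105,.24,-60,5),(-.105,.20,-90,5),(-.097,.195,-115,5),(-.063,.185,-140,5),(-.026,.185,-160,5),(0,.187,-180,0),(0,.32,-180,0))])
E
python3 sim.py
```

```text
start ((0.47, -0.03, 0.3), -90, 90, -68) [-1.19 -0.2   1.05  1.8   0.17  1.45  1.01] 0.0 0.0 0.29
((0.5, -0.06, 0.3), -90, 90, 0) [-1.06 -0.01  1.1   1.73  0.01  1.42  0.05] err 0.0 0.0 m 0.24 [array([ 0.02, -0.03,  0.71]), array([ 0.5 , -0.06,  0.63])]
((0.537, -0.1, 0.28), -90, 45, 0) [-1.19  0.34  1.05  1.77  0.49  1.36 -0.3 ] err 0.0 0.0 m 0.29 [array([0.08, 0.12, 0.68]), array([0.54, 0.14, 0.51])]
((0.537, -0.13, 0.28), -90, 5, 0) [-1.23  0.81  1.04  1.87  0.76  1.36 -0.58] err 0.0 0.0 m 0.3 [array([0.13, 0.29, 0.57]), array([0.54, 0.2 , 0.31])]
((0.537, -0.14, 0.127), -90, 5, 0) [-1.1   1.06  0.86  1.86  0.64  1.23 -0.77] err 0.0 0.0 m 0.48 [array([0.2 , 0.33, 0.48]), array([0.54, 0.19, 0.16])]
((0.537, -0.26, 0.127), -90, 5, 0) [-0.97  1.1   0.93  1.93  0.75  1.02 -0.81] err 0.0 0.0 m 0.41 [array([0.25, 0.31, 0.47]), array([0.54, 0.07, 0.16])]
((0.537, -0.26, 0.3), -90, 5, 0) [-1.11  0.81  1.17  1.95  0.86  1.12 -0.57] err 0.0 0.0 m 0.17 [array([0.16, 0.27, 0.58]), array([0.54, 0.07, 0.33])]
((0.54, -0.0, 0.3), -75, 5, 0) [-1.53  0.76  1.09  1.91  0.79  1.36 -0.57] err 0.0 0.0
[... 906 characters left out ...]
float64(0.2005), 0.185), -60, 5, -140) [-1.46  0.78  0.51  1.8   0.88  1.57  1.58] err 0.0 0.0 m 0.49 [array([0.07, 0.3 , 0.58]), array([0.34, 0.49, 0.21])]
((np.float64(0.532984), np.float64(0.219), 0.185), -60, 5, -160) [-1.38  0.81  0.47  1.71  0.91  1.59  1.96] err 0.0 0.0 m 0.47 [array([0.09, 0.31, 0.57]), array([0.37, 0.51, 0.21])]
((np.float64(0.5555), np.float64(0.232), 0.187), -60, 0, -180) [-1.33  0.89  0.45  1.63  0.97  1.65  2.31] err 0.0 0.0 m 0.29 [array([0.11, 0.33, 0.54]), array([0.39, 0.52, 0.19])]
((np.float64(0.5555), np.float64(0.232), 0.32), -60, 0, -180) [-1.37  0.68  0.51  1.64  1.06  1.73  2.49] err 0.0 0.0 m 0.11 [array([0.09, 0.27, 0.61]), array([0.39, 0.52, 0.32])]
```

```bash
cat > g2.py <<'E'
# g2.py gx gy gz az pit roll ... : rows for a series of grasp-point poses, from the present pose
import sys,numpy as np; from kin import *; from h import st
a=np.array(list(map(float,sys.argv[1:]))).reshape(-1,6); p,q,s=st()
g=p-.019*q.as_matrix()[:,0]; print("t",round(s["time"],2),"g",g.round(4),"F",np.round(s["ft_force"],1),"w",round(s["width"],4),"j",np.round(s["joint_positions"],2),"m",round(margin(np.array(s["joint_positions"])),2),"x",q.as_matrix()[:,0].round(2),"y",q.as_matrix()[:,1].round(2))
for r in a:
    P,M=pose(r[:3],*np.deg2rad(r[3:])); d=np.r_[q.inv().apply(P-p)/.25,(q.inv()*M).as_rotvec()/1.5]
    print(r,"->",*d.round(3),"" if abs(d).max()<=1 else "TOO FAR", "dist",round(np.linalg.norm(P-p),3),"deg",round(np.rad2deg((q.inv()*M).magnitude()),0))
E
python3 g2.py .50 -.05 .30 -90 90 0
```

```text
t 27.15 g [ 0.4638 -0.0184  0.3576] F [2.8 5.8 1. ] w 0.044 j [-1.19 -0.24  0.98  1.7   0.19  1.57  0.98] m 0.26 x [ 0.  0. -1.] y [0.36 0.93 0.  ]
[ 5.e-01 -5.e-02  3.e-01 -9.e+01  9.e+01  0.e+00] -> 0.23 -0.068 0.18 0.805 -0.002 -0.002  dist 0.075 deg 69.0
```

```bash
python3 -m pendant '0.23 -0.07 0.18 0.8 0 0;0.23 -0.07 0.18 0.8 0 0;0.23 -0.07 0.18 0.8 0 0;0.23 -0.07 0.18 0.8 0 0;0.23 -0.07 0.18 0.8 0 0;0.23 -0.07 0.18 0.8 0 0;0.23 -0.07 0.18 0.8 0 0;0.23 -0.07 0.18 0.8 0 0' 1 >/dev/null; python3 g2.py .537 -.1 .28 -90 45 0
```

```text
t 27.95 g [ 0.5016 -0.063   0.2995] F [-0.2 -0.3  0.3] w 0.0864 j [-1.17  0.    1.23  1.72 -0.    1.42  0.05] m 0.11 x [-0. -0. -1.] y [ 1.   -0.01 -0.  ]
[  0.537  -0.1     0.28  -90.     45.      0.   ] -> 0.056 0.144 0.2 -0.008 -0.524 0.004  dist 0.063 deg 45.0
```

```bash
python3 -m pendant '0.056 0.14 0.06 0 -0.52 0;0.056 0.14 0.06 0 -0.52 0;0.056 0.14 0.06 0 -0.52 0;0.056 0.14 0.06 0 -0.52 0;0.056 0.14 0.06 0 -0.52 0;0.056 0.14 0.06 0 -0.52 0' >/dev/null; python3 g2.py .537 -.10 .27 -90 5 0
```

```text
t 28.55 g [ 0.5371 -0.0624  0.2793] F [ 0.   0.2 -0.5] w 0.087 j [-1.35  0.5   1.25  1.75  0.31  1.34 -0.2 ] m 0.09 x [-0.   -0.71 -0.71] y [ 1. -0. -0.]
[  0.537  -0.1     0.27  -90.      5.      0.   ] -> 0.115 0.0 0.129 0.001 -0.465 0.002  dist 0.043 deg 40.0
```

```bash
python3 -m pendant '0.115 0 0.13 0 -0.46 0;0.115 0 0.13 0 -0.46 0;0.115 0 0.13 0 -0.46 0;0.115 0 0.13 0 -0.46 0;0.115 0 0.13 0 -0.46 0;0.115 0 0.13 0 -0.46 0' >/dev/null; python3 g2.py .537 -.13 .127 -90 5 0
```

```text
t 29.15 g [ 0.5363 -0.102   0.269 ] F [-0.4 -0.2  0.8] w 0.0869 j [-1.33  1.    1.19  1.84  0.55  1.29 -0.45] m 0.15 x [-0.01 -1.   -0.09] y [ 1.   -0.01 -0.01]
[  0.537  -0.13    0.127 -90.      5.      0.   ] -> 0.165 0.007 -0.554 0.004 -0.005 0.004  dist 0.145 deg 1.0
```

```bash
python3 -m pendant '0.16 0.007 -0.2 0 0 0;0.16 0.007 -0.4 0 0 0;0.16 0.007 -0.55 0 0 0;0.16 0.007 -0.55 0 0 0;0.16 0.007 -0.55 0 0 0' >/dev/null; python3 g2.py .537 -.26 .127 -90 5 0;  python3 - <<'E'
from h import *
im,d,K,Rm,t=cam("wrist"); cv2.imwrite("pics/w2.png",im); np.savez("w2.npz",im=im,d=d,K=K,Rm=Rm,t=t)
E
```

```text
t 29.65 g [ 0.5388 -0.129   0.133 ] F [0.4 0.1 1.2] w 0.0869 j [-1.21  1.18  1.02  1.84  0.45  1.17 -0.62] m 0.32 x [-0.01 -0.99 -0.1 ] y [ 1.   -0.01  0.  ]
[  0.537  -0.26    0.127 -90.      5.      0.   ] -> 0.524 -0.003 0.03 -0.001 -0.009 0.005  dist 0.131 deg 1.0
```

View pics/w2.png

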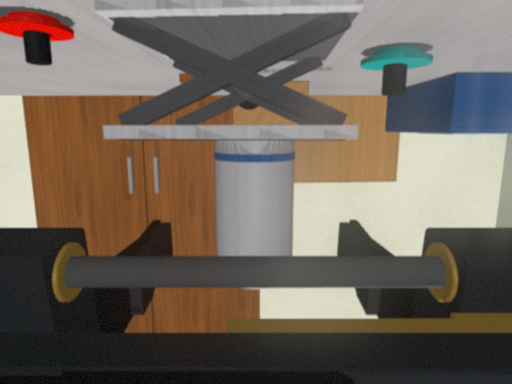

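The cup at (255,215) is centred between the fingers at (150,260) and (360,260); the image is upside down because the camera hangs below. Advance and grip.

```bash
python3 -m pendant '0.2 0 0.01 0 0 0;0.35 0 0.02 0 0 0;0.45 0 0.02 0 0 0;0.52 0 0.02 0 0 0;0.52 0 0.02 0 0 0' ; python3 g2.py .537 -.26 .127 -90 5 0
python3 -m pendant '0 0 0 0 0 0;0 0 0 0 0 0;0 0 0 0 0 0;0 0 0 0 0 0;0 0 0 0 0 0;0 0 0 0 0 0;0 0 0 0 0 0;0 0 0 0 0 0' -1 40; python3 g2.py .537 -.26 .29 -90 5 0
```

```text
time: 30.2
ee_pos: [0.5362, -0.2798, 0.1241]
eef_rot: [-0.037, -0.034, 0.71, -0.702]
ft_force: [-0.4, -0.5, 0.6]
width: 0.0871
t 30.2 g [ 0.5364 -0.2609  0.126 ] F [-0.4 -0.5  0.6] w 0.0871 j [-1.05  1.23  1.06  1.93  0.53  0.92 -0.66] m 0.28 x [-0.01 -0.99 -0.1 ] y [ 1.   -0.01  0.  ]
[  0.537  -0.26    0.127 -90.      5.      0.   ] -> -0.004 0.003 0.004 -0.003 -0.009 0.007  dist 0.002 deg 1.0
time: 31.0
ee_pos: [0.5378, -0.2771, 0.121]
eef_rot: [-0.036, -0.035, 0.708, -0.704]
ft_force: [1.0, 3.7, 4.5]
width: 0.0651
t 31.0 g [ 0.5379 -0.2582  0.1229] F [1.  3.7 4.5] w 0.0651 j [-1.06  1.24  1.06  1.93  0.53  0.92 -0.66] m 0.28 x [-0.01 -0.99 -0.1 ] y [ 1.   -0.01  0.  ]
[  0.537  -0.26    0.29  -90.      5.      0.   ] -> -0.06 -0.003 0.667 -0.001 -0.009 0.004  dist 0.167 deg 1.0
```

```bash
python3 -m pendant '-0.01 0 0.15 0 0 0;-0.03 0 0.3 0 0 0;-0.05 0 0.5 0 0 0;-0.06 0 0.6 0 0 0;-0.06 0 0.6 0 0 0' ; python3 g2.py .53 -.1 .27 -85 5 0 .53 -.04 .28 -75 5 0
```

```text
time: 31.5
ee_pos: [0.5368, -0.2783, 0.2733]
eef_rot: [-0.038, -0.035, 0.709, -0.703]
ft_force: [0.8, -0.7, -4.1]
width: 0.0656
t 31.5 g [ 0.537  -0.2594  0.2752] F [ 0.8 -0.7 -4.1] w 0.0656 j [-1.15  1.    1.27  1.95  0.65  0.99 -0.47] m 0.07 x [-0.01 -0.99 -0.1 ] y [ 1.   -0.01  0.  ]
[  0.53  -0.1    0.27 -85.     5.     0.  ] -> -0.632 -0.026 -0.085 -0.008 -0.01 0.063  dist 0.16 deg 6.0
[ 5.3e-01 -4.0e-02  2.8e-01 -7.5e+01  5.0e+00  0.0e+00] -> -0.877 -0.015 -0.07 -0.019 -0.01 0.179  dist 0.22 deg 16.0
```

```bash
python3 -m pendant '-0.2 0 -0.02 0 0 0.04;-0.4 0 -0.04 0 0 0.08;-0.6 0 -0.06 0 0 0.12;-0.8 -0.01 -0.07 0 0 0.17;-0.88 -0.01 -0.07 0 0 0.18;-0.88 -0.01 -0.07 0 0 0.18;-0.88 -0.01 -0.07 0 0 0.18' ; python3 g2.py .50 .17 .27 -60 5 0
```

```text
time: 32.2
ee_pos: [0.536, -0.0572, 0.2752]
eef_rot: [0.04, 0.031, -0.608, 0.793]
ft_force: [0.7, -0.8, -3.4]
width: 0.0654
t 32.2 g [ 0.531  -0.0389  0.277 ] F [ 0.7 -0.8 -3.4] w 0.0654 j [-1.6   0.95  1.26  2.    0.62  1.15 -0.51] m 0.08 x [ 0.26 -0.96 -0.1 ] y [0.97 0.26 0.03]
[  0.5    0.17   0.27 -60.     5.     0.  ] -> -0.835 0.115 -0.112 -0.033 -0.005 0.173  dist 0.213 deg 15.0
```

```bash
python3 -m pendant '-0.2 0.02 -0.02 0 0 0.04;-0.4 0.04 -0.04 0 0 0.08;-0.6 0.08 -0.06 0 0 0.12;-0.8 0.1 -0.07 0 0 0.17;-0.83 0.115 -0.07 -0.03 0 0.18;-0.83 0.115 -0.07 -0.03 0 0.18;-0.83 0.115 -0.07 -0.03 0 0.18' ; python3 g2.py  .465 .18 .26 -60 5 -30 .465 .18 .245 -60 5 -60 .465 .18 .235 -60 5 -80
```

```text
time: 32.9
ee_pos: [0.5101, 0.1491, 0.2794]
eef_rot: [0.026, 0.038, -0.496, 0.867]
ft_force: [0.5, -1.3, -3.6]
width: 0.0654
t 32.9 g [0.5005 0.1654 0.2811] F [ 0.5 -1.3 -3.6] w 0.0654 j [-1.9   0.94  1.2   1.91  0.6   1.29 -0.49] m 0.14 x [ 0.5  -0.86 -0.09] y [0.86 0.51 0.01]
[  0.465   0.18    0.26  -60.      5.    -30.   ] -> -0.114 -0.094 -0.094 -0.354 -0.002 -0.006  dist 0.044 deg 30.0
[  0.465   0.18    0.245 -60.      5.    -60.   ] -> -0.108 -0.095 -0.154 -0.703 -0.0 -0.006  dist 0.053 deg 60.0
[  0.465   0.18    0.235 -60.      5.    -80.   ] -> -0.105 -0.095 -0.194 -0.936 0.001 -0.007  dist 0.06 deg 80.0
```

```bash
python3 -m pendant '-0.1 -0.04 -0.03 -0.1 0 0;-0.1 -0.06 -0.06 -0.2 0 0;-0.1 -0.09 -0.09 -0.3 0 0;-0.1 -0.09 -0.12 -0.4 0 0;-0.1 -0.09 -0.15 -0.5 0 0;-0.1 -0.09 -0.15 -0.6 0 0;-0.1 -0.09 -0.16 -0.7 0 0;-0.1 -0.09 -0.16 -0.78 0 0' ; python3 g2.py .465 .18 .21 -60 5 -90  .4715 .1835 .2 -60 5 -115 .5 .20 .19 -60 5 -140
```

```text
time: 33.7
ee_pos: [0.4766, 0.1618, 0.2417]
eef_rot: [-0.459, 0.307, -0.392, 0.736]
ft_force: [-0.7, -0.3, -3.8]
width: 0.0655
t 33.7 g [0.4671 0.1782 0.2435] F [-0.7 -0.3 -3.8] w 0.0655 j [-1.82  0.78  0.93  1.93  0.73  1.45  0.47] m 0.41 x [ 0.5  -0.86 -0.09] y [ 0.3   0.27 -0.92]
[  0.465   0.18    0.21  -60.      5.    -90.   ] -> 0.002 0.122 -0.056 -0.268 0.004 -0.004  dist 0.033 deg 23.0
[   0.4715    0.1835    0.2     -60.        5.     -115.    ] -> 0.007 0.17 -0.044 -0.559 0.005 -0.003  dist 0.044 deg 48.0
[   0.5     0.2     0.19  -60.      5.   -140.  ] -> 0.011 0.258 0.061 -0.85 0.005 -0.002  dist 0.066 deg 73.0
```

```bash
python3 -m pendant '0 0.06 -0.03 -0.1 0 0;0 0.12 -0.05 -0.2 0 0;0 0.13 -0.06 -0.28 0 0;0 0.13 -0.06 -0.28 0 0' ; python3 g2.py .467 .181 .204 -60 5 -102 .470 .183 .202 -60 5 -110 .476 .186 .2 -60 5 -119 .485 .191 .197 -60 5 -128 .496 .197 .193 -60 5 -136 .507 .204 .190 -60 5 -145 .519 .211 .188 -60 5 -153 .53 .217 .187 -60 5 -160
python3 - <<'E'
from h import *
im,*_=cam("scene"); cv2.imwrite("pics/s3.png",im[60:320,160:430].repeat(2,0).repeat(2,1))
E
```

```text
time: 34.1
ee_pos: [0.4742, 0.1644, 0.206]
eef_rot: [-0.601, 0.381, -0.32, 0.625]
ft_force: [0.3, 0.3, -3.4]
width: 0.066
t 34.1 g [0.4646 0.1807 0.2077] F [ 0.3  0.3 -3.4] w 0.066 j [-1.74  0.8   0.81  1.92  0.74  1.46  0.81] m 0.5 x [ 0.5  -0.86 -0.09] y [-0.06  0.07 -1.  ]
[   0.467    0.181    0.204  -60.       5.    -102.   ] -> 0.005 0.014 0.008 -0.13 0.005 -0.002  dist 0.004 deg 11.0
[   0.47     0.183    0.202  -60.       5.    -110.   ] -> 0.005 0.022 0.023 -0.223 0.005 -0.002  dist 0.008 deg 19.0
[   0.476    0.186    0.2    -60.       5.    -119.   ] -> 0.008 0.029 0.05 -0.327 0.005 -0.002  dist 0.015 deg 28.0
[   0.485    0.191    0.197  -60.       5.    -128.   ] -> 0.01 0.04 0.091 -0.432 0.005 -0.001  dist 0.025 deg 37.0
[   0.496    0.197    0.193  -60.       5.    -136.   ] -> 0.013 0.056 0.141 -0.525 0.006 -0.001  dist 0.038 deg 45.0
[   0.507    0.204    0.19   -60.       5.    -145.   ] -> 0.012 0.067 0.194 -0.63 0.006 -0.0  dist 0.051 deg 54.0
[   0.519    0.211    0.188  -60.       5.    -153.   ] -> 0.013 0.074 0.249 -0.723 0.006 0.0  dist 0.065 deg 62.0
[   0.53     0.217    0.187  -60.       5.    -160.   ] -> 0.015 0.077 0.3 -0.804 0.006 0.0  dist 0.077 deg 69.0
```

View pics/s3.png

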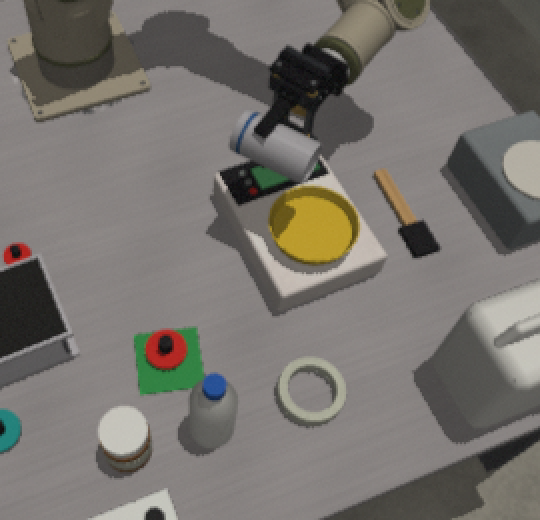

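The cup lies level with its mouth at about (310,165), over the near side of the dish, and nothing has spilled. Pour now.

```bash
python3 -m pendant '0.005 0.014 0.008 -0.1 0 0;0.005 0.02 0.02 -0.2 0 0;0.008 0.03 0.05 -0.3 0 0;0.01 0.04 0.09 -0.4 0 0;0.01 0.055 0.14 -0.5 0 0;0.01 0.065 0.19 -0.6 0 0;0.01 0.075 0.25 -0.7 0 0;0.01 0.077 0.29 -0.8 0 0' ; python3 g2.py .545 .227 .188 -60 2 -170 .5525 .231 .187 -60 0 -175
```

```text
time: 34.95
ee_pos: [0.5375, 0.2025, 0.1865]
eef_rot: [0.85, -0.494, 0.049, -0.176]
ft_force: [-0.9, -0.6, -1.9]
width: 0.0658
t 34.95 g [0.5279 0.2188 0.1883] F [-0.9 -0.6 -1.9] w 0.0658 j [-1.48  0.83  0.59  1.73  0.85  1.53  1.99] m 0.53 x [ 0.51 -0.86 -0.09] y [-0.82 -0.45 -0.35]
[   0.545    0.227    0.188  -60.       2.    -170.   ] -> 0.007 -0.071 0.023 -0.122 0.038 -0.004  dist 0.019 deg 11.0
[   0.5525    0.231     0.187   -60.        0.     -175.    ] -> 0.008 -0.103 0.036 -0.18 0.061 -0.007  dist 0.027 deg 16.0
```

```bash
python3 -m pendant '0.007 -0.06 0.025 -0.1 0.03 0;0.008 -0.1 0.044 -0.17 0.06 0;0.008 -0.1 0.044 -0.17 0.06 0;0.008 -0.1 0.044 -0.17 0.06 0;0.008 -0.1 0.044 -0.17 0.06 0;0.008 -0.1 0.044 -0.17 0.06 0' ; python3 g2.py .5535 .231 .185 -60 0 -175
python3 - <<'E'
from h import *
p,q,s=st(); M=q.as_matrix(); g=p-.019*M[:,0]; c=R.from_rotvec(M[:,1]*np.deg2rad(-5)).apply(M[:,2]); 
for c in (M[:,2],c,R.from_rotvec(M[:,1]*np.deg2rad(5)).apply(M[:,2])): print("rim",(g+.0755*c).round(4),"tilt",np.arccos(c[2]).round(3))
im,*_=cam("scene"); cv2.imwrite("pics/s4.png",im[90:260,230:430].repeat(3,0).repeat(3,1))
E
```

```text
time: 35.55
ee_pos: [0.5607, 0.2156, 0.185]
eef_rot: [0.862, -0.503, 0.024, -0.047]
ft_force: [0.5, -0.8, 0.1]
width: 0.0657
t 35.55 g [0.5513 0.2322 0.1851] F [ 0.5 -0.8  0.1] w 0.0657 j [-1.41  0.93  0.56  1.63  0.88  1.6   2.24] m 0.36 x [ 0.49 -0.87 -0.01] y [-0.87 -0.49 -0.11]
[   0.5535    0.231     0.185   -60.        0.     -175.    ] -> 0.008 -0.006 0.001 -0.012 0.003 -0.006  dist 0.003 deg 1.0
rim [0.558  0.2365 0.1101] tilt 3.036
rim [0.5548 0.2422 0.1104] tilt 3.001
rim [0.5613 0.2307 0.1103] tilt 3.008
```

View pics/s4.png

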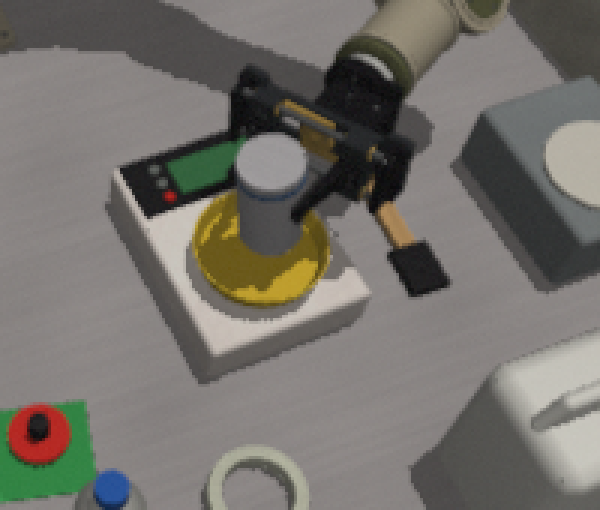

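```bash
python3 -m pendant '0 0 0 0 0 0;0 0 0 0 0 0;0 0 0 0 0 0' ; python3 g2.py .5535 .231 .215 -60 0 -173 .5535 .231 .25 -60 0 -172 .5535 .231 .31 -60 0 -170
```

```text
time: 35.9
ee_pos: [0.5608, 0.216, 0.1847]
eef_rot: [0.863, -0.503, 0.024, -0.046]
ft_force: [1.4, -2.3, 1.3]
width: 0.0656
t 35.9 g [0.5515 0.2325 0.1848] F [ 1.4 -2.3  1.3] w 0.0656 j [-1.41  0.93  0.56  1.63  0.88  1.6   2.24] m 0.36 x [ 0.49 -0.87 -0.01] y [-0.87 -0.49 -0.1 ]
[   0.5535    0.231     0.215   -60.        0.     -173.    ] -> 0.009 -0.017 -0.12 0.012 0.003 -0.006  dist 0.03 deg 1.0
[   0.5535    0.231     0.25    -60.        0.     -172.    ] -> 0.008 -0.032 -0.259 0.024 0.003 -0.006  dist 0.065 deg 2.0
[   0.5535    0.231     0.31    -60.        0.     -170.    ] -> 0.007 -0.056 -0.498 0.047 0.003 -0.006  dist 0.125 deg 4.0
```

```bash
python3 -m pendant '0.001 -0.004 -0.03 0 0 0;0.002 -0.008 -0.07 0 0 0;0.003 -0.012 -0.12 0 0 0;0.004 -0.02 -0.18 0 0 0;0.005 -0.03 -0.26 0 0 0;0.006 -0.045 -0.38 0 0 0;0.007 -0.056 -0.5 0 0 0;0.007 -0.056 -0.5 0 0 0' 
python3 -m pendant '0 0 -0.06 0 0 0;0 0 -0.06 0 0 0;0 0 -0.06 0 0 0;0 0 -0.06 0 0 0';python3 g2.py
python3 - <<'E'
from h import *
p,q,s=st(); M=q.as_matrix(); g=p-.019*M[:,0]; c=M[:,2]; print("rim",(g+.0755*c).round(4),"tilt",np.arccos(c[2]).round(3))
for n,s in (("scene",(slice(60,260),slice(230,430))),("top",(slice(130,280),slice(100,300)))):
    im,d,K,Rm,t=cam(n); cv2.imwrite(f"pics/{n}5.png",im[s].repeat(3,0).repeat(3,1))
    H,S,V=cv2.split(cv2.cvtColor(im,cv2.COLOR_BGR2HSV)); w=cloud(d,K,Rm,t); m=((H>105)&(H<125)&(S>140)&(V>50))&(np.hypot(w[...,0]-.5555,w[...,1]-.232)<.2); w=w[m]
    if len(w): print(n,m.sum(),w.min(0),w.max(0),np.hypot(w[:,0]-.5555,w[:,1]-.232).max())
E
```

```text
time: 36.7
ee_pos: [0.5637, 0.214, 0.315]
eef_rot: [0.862, -0.504, 0.024, -0.049]
ft_force: [0.5, -0.1, -1.9]
width: 0.0657
time: 37.1
ee_pos: [0.5615, 0.2136, 0.3246]
eef_rot: [0.863, -0.503, 0.024, -0.045]
ft_force: [0.3, -0.4, -1.3]
width: 0.0657
t 37.1 g [0.5522 0.2302 0.3246] F [ 0.3 -0.4 -1.3] w 0.0657 j [-1.47  0.71  0.64  1.64  0.99  1.68  2.42] m 0.18 x [ 0.49 -0.87 -0.  ] y [-0.87 -0.49 -0.1 ]
rim [0.5587 0.2343 0.2495] tilt 3.04
scene 213 [0.51479432 0.21068272 0.07549209] [0.61840941 0.26281736 0.12052362] 0.06322729414659474
top 69 [0.5158044  0.20490689 0.085635  ] [0.61529304 0.24956346 0.25142853] 0.06134150787351881
```

View pics/scene5.png

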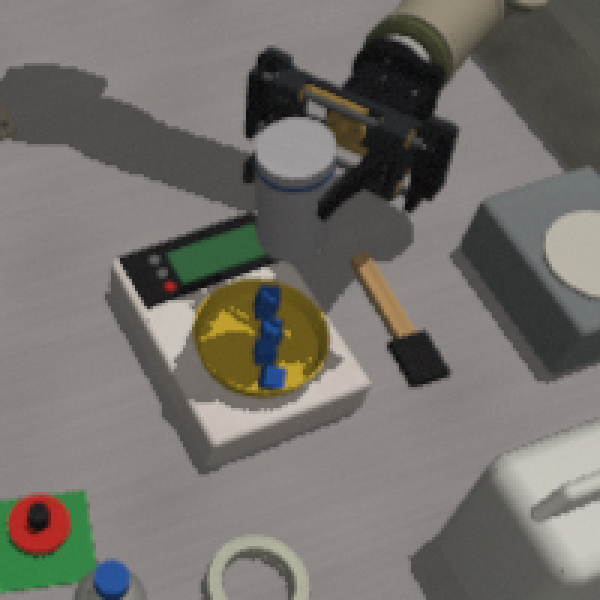

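Blocks lie in the dish at (267,302), (270,335), (265,350) and (273,377), with a fifth probably hidden in the two-high stack. The cup is well above. The wrist force (about 1.6 N) matches an empty cup. Right the cup while moving it back.

```bash
python3 -m pendant '-0.05 0 0 0.1 0 0;-0.1 0 0 0.2 0 0;-0.1 0 0 0.3 0 0;-0.1 0 0 0.4 0 0;-0.1 0 0 0.5 0 0;-0.1 0 0 0.6 0 0;-0.1 0 0 0.7 0 0;-0.1 0 0 0.78 0 0';python3 g2.py .54 .12 .31 -65 5 -40
python3 - <<'E'
from h import *
f=[]
for i in range(3): im,d,K,Rm,t=cam("top"); f.append(st()[2]["ft_force"])
print(np.mean(f,0)); cv2.imwrite("pics/top6.png",im[180:245,140:210].repeat(7,0).repeat(7,1))
E
```

```text
time: 38.0
ee_pos: [0.5493, 0.2355, 0.3249]
eef_rot: [0.693, -0.405, 0.299, -0.516]
ft_force: [0.8, -0.8, -2.3]
width: 0.0657
t 38.0 g [0.54  0.252 0.325] F [ 0.8 -0.8 -2.3] w 0.0657 j [-1.59  0.79  0.79  1.61  0.89  1.64  1.3 ] m 0.42 x [ 0.49 -0.87 -0.  ] y [-0.25 -0.14 -0.96]
[  0.54   0.12   0.31 -65.     5.   -40.  ] -> 0.459 0.138 -0.236 0.778 0.07 0.04  dist 0.134 deg 67.0
[-0.17704743 -0.19908007 -2.10905128]
```

View pics/top6.png

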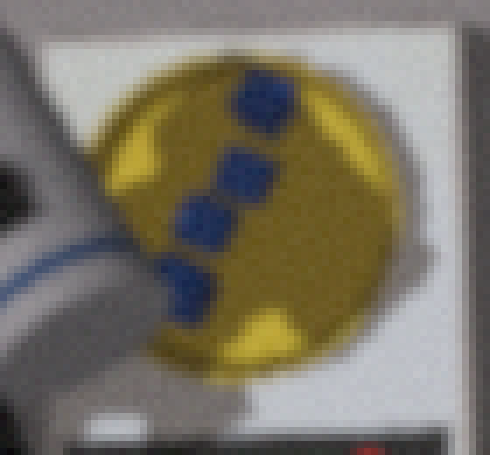

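Run:
```python
from h import *
for n in("top","scene"):
    im,d,K,Rm,t=cam(n); w=cloud(d,K,Rm,t)
    H,S,V=cv2.split(cv2.cvtColor(im,cv2.COLOR_BGR2HSV)); m=((H>105)&(H<125)&(S>110)&(V>40))&(np.hypot(w[...,0]-.5555,w[...,1]-.232)<.08)
    for z0 in (.09,.11):
        k,l,s,c=cv2.connectedComponentsWithStats((m&(w[...,2]>z0)&(w[...,2]<z0+.02)).astype(np.uint8))
        for i in range(1,k):
            if s[i,4]>5: q=w[l==i]; print(n,z0,c[i].round(),s[i,4],q.mean(0).round(3),q.min(0).round(3),q.max(0).round(3))
```

```text
top 0.09 [177. 195.] 28 [0.604 0.219 0.094] [0.596 0.211 0.09 ] [0.612 0.229 0.1  ]
top 0.09 [174. 205.] 30 [0.573 0.227 0.094] [0.566 0.219 0.09 ] [0.581 0.235 0.097]
top 0.09 [169. 212.] 30 [0.553 0.243 0.094] [0.545 0.235 0.09 ] [0.561 0.252 0.097]
top 0.11 [166. 220.] 32 [0.527 0.247 0.115] [0.516 0.238 0.11 ] [0.536 0.256 0.119]
scene 0.09 [318. 162.] 19 [0.534 0.248 0.103] [0.513 0.241 0.09 ] [0.54  0.256 0.109]
scene 0.09 [319. 172.] 84 [0.565 0.238 0.094] [0.541 0.219 0.09 ] [0.587 0.257 0.099]
scene 0.09 [320. 185.] 35 [0.608 0.221 0.094] [0.597 0.211 0.09 ] [0.62  0.234 0.099]
scene 0.11 [319. 158.] 34 [0.53  0.252 0.116] [0.521 0.243 0.11 ] [0.54  0.262 0.121]
```

Three block tops are at z = 0.094 and one at 0.116 (standing on another), so all five blocks are in the dish. Bring the cup back.

```bash
python3 -m pendant '0.1 0.02 -0.03 0.1 0.01 0;0.2 0.04 -0.06 0.2 0.02 0;0.3 0.06 -0.1 0.3 0.03 0.01;0.4 0.08 -0.14 0.4 0.04 0.02;0.46 0.1 -0.17 0.5 0.05 0.03;0.46 0.12 -0.2 0.6 0.06 0.04;0.46 0.13 -0.22 0.7 0.07 0.04;0.46 0.14 -0.23 0.78 0.07 0.04' >/dev/null;python3 g2.py .53 -.02 .29 -75 5 0
```

```text
t 39.05 g [0.5411 0.12   0.3098] F [ 0.5 -0.9 -1.1] w 0.0656 j [-1.67  0.75  1.03  1.84  0.8   1.42  0.14] m 0.31 x [ 0.42 -0.9  -0.09] y [ 0.67  0.37 -0.64]
[ 5.3e-01 -2.0e-02  2.9e-01 -7.5e+01  5.0e+00  0.0e+00] -> 0.493 -0.199 -0.213 0.474 0.039 -0.111  dist 0.143 deg 42.0
```

```bash
python3 -m pendant '0.15 -0.05 -0.05 0.1 0.01 -0.02;0.3 -0.1 -0.1 0.2 0.02 -0.05;0.4 -0.15 -0.15 0.3 0.03 -0.08;0.49 -0.2 -0.21 0.4 0.04 -0.11;0.49 -0.2 -0.21 0.47 0.04 -0.11;0.49 -0.2 -0.21 0.47 0.04 -0.11;0.49 -0.2 -0.21 0.47 0.04 -0.11' >/dev/null;python3 g2.py .5325 -.24 .27 -90 5 0
```

```text
t 39.75 g [ 0.5305 -0.0183  0.2912] F [-1.1  0.6 -1.2] w 0.0662 j [-1.6   0.86  1.19  1.97  0.71  1.25 -0.52] m 0.15 x [ 0.26 -0.96 -0.09] y [ 0.96  0.26 -0.01]
[  0.5325  -0.24     0.27   -90.       5.       0.    ] -> 0.86 -0.244 -0.014 0.025 0.002 -0.176  dist 0.223 deg 15.0
```

```bash
python3 -m pendant '0.2 -0.06 0 0 0 -0.04;0.4 -0.12 0 0.01 0 -0.08;0.6 -0.18 0 0.02 0 -0.12;0.8 -0.24 -0.01 0.025 0 -0.17;0.88 -0.244 -0.01 0.025 0 -0.176;0.88 -0.244 -0.01 0.025 0 -0.176;0.88 -0.244 -0.01 0.025 0 -0.176' >/dev/null;python3 g2.py .5325 -.25 .135 -90 5.5 0
```

```text
t 40.45 g [ 0.5333 -0.2456  0.27  ] F [-0.7  0.3 -1.6] w 0.0661 j [-1.15  0.94  1.2   1.96  0.73  1.06 -0.55] m 0.14 x [-0.   -1.   -0.09] y [ 1. -0.  0.]
[  0.5325  -0.25     0.135  -90.       5.5      0.    ] -> 0.064 -0.004 -0.537 -0.001 0.007 0.001  dist 0.135 deg 1.0
```

```bash
python3 -m pendant '0.02 0 -0.2 0 0.004 0;0.04 0 -0.35 0 0.007 0;0.06 0 -0.47 0 0.007 0;0.063 0 -0.53 0 0.007 0;0.063 0 -0.53 0 0.007 0;0.063 0 -0.53 0 0.007 0' >/dev/null;python3 g2.py .5325 -.25 .1255 -90 5.5 0
python3 - <<'E'
from h import *
im,d,K,Rm,t=cam("scene"); cv2.imwrite("pics/s7.png",im[120:260,90:280].repeat(3,0).repeat(3,1))
E
```

```text
t 41.05 g [ 0.5347 -0.2492  0.1384] F [ 0.5  0.5 -2.2] w 0.0656 j [-1.05  1.14  1.01  1.94  0.64  0.98 -0.73] m 0.33 x [-0.  -1.  -0.1] y [ 1.   -0.    0.01]
[  0.5325  -0.25     0.1255 -90.       5.5      0.    ] -> 0.008 -0.009 -0.051 -0.004 0.0 0.0  dist 0.013 deg 0.0
```

View pics/s7.png

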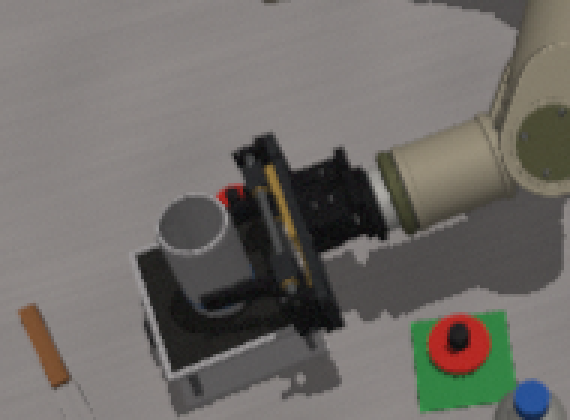

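The empty cup hangs upright at (200,250), just above the jack, and the lid is still on the pad at (460,345). Lower and release.

```bash
python3 -m pendant '0 0 -0.02 0 0 0;0 0 -0.03 0 0 0;0 0 -0.04 0 0 0;0 0 -0.045 0 0 0;0 0 -0.045 0 0 0' ;python3 g2.py .5325 -.25 .1255 -90 5.5 0
```

```text
time: 41.6
ee_pos: [0.5339, -0.2678, 0.124]
eef_rot: [-0.036, -0.032, 0.707, -0.706]
ft_force: [-0.5, -0.4, -2.1]
width: 0.0655
t 41.6 g [ 0.5339 -0.2489  0.1258] F [-0.5 -0.4 -2.1] w 0.0655 j [-1.04  1.16  1.    1.94  0.63  0.98 -0.74] m 0.34 x [-0.  -1.  -0.1] y [ 1.   -0.    0.01]
[  0.5325  -0.25     0.1255 -90.       5.5      0.    ] -> 0.005 -0.006 -0.001 -0.004 -0.0 0.001  dist 0.002 deg 0.0
```

```bash
python3 -m pendant '0 0 -0.004 0 0 0;0 0 -0.008 0 0 0;0 0 -0.008 0 0 0;0 0 -0.008 0 0 0' ;python3 g2.py
python3 -m pendant '0 0 -0.004 0 0 0;0 0 -0.006 0 0 0;0 0 -0.006 0 0 0;0 0 -0.006 0 0 0'; python3 g2.py
```

```text
time: 42.0
ee_pos: [0.5339, -0.2676, 0.1221]
eef_rot: [-0.036, -0.032, 0.707, -0.706]
ft_force: [0.3, -1.0, -1.2]
width: 0.0656
t 42.0 g [ 0.5339 -0.2487  0.124 ] F [ 0.3 -1.  -1.2] w 0.0656 j [-1.04  1.16  0.99  1.94  0.63  0.98 -0.74] m 0.35 x [-0.  -1.  -0.1] y [ 1.   -0.    0.01]
time: 42.4
ee_pos: [0.534, -0.2677, 0.1213]
eef_rot: [-0.036, -0.032, 0.707, -0.706]
ft_force: [0.1, -0.8, 3.6]
width: 0.0658
t 42.4 g [ 0.534  -0.2488  0.1231] F [ 0.1 -0.8  3.6] w 0.0658 j [-1.04  1.17  0.99  1.93  0.63  0.98 -0.75] m 0.35 x [-0.  -1.  -0.1] y [ 1.   -0.    0.01]
```

```bash
python3 -m pendant '0 0 0 0 0 0;0 0 0 0 0 0;0 0 0 0 0 0;0 0 0 0 0 0;0 0 0 0 0 0;0 0 0 0 0 0' 1 
python3 -m pendant '-0.1 0 0 0 0 0;-0.25 0 0 0 0 0;-0.4 0 0 0 0 0;-0.55 0 0 0 0 0;-0.55 0 0 0 0 0;-0.55 0 0 0 0 0'; python3 g2.py .537 -.08 .30 -90 45 0
```

```text
time: 43.0
ee_pos: [0.5339, -0.2674, 0.1205]
eef_rot: [-0.036, -0.032, 0.707, -0.706]
ft_force: [-0.4, -0.5, 0.1]
width: 0.0865
time: 43.6
ee_pos: [0.5346, -0.1299, 0.1337]
eef_rot: [-0.036, -0.032, 0.706, -0.706]
ft_force: [-0.3, -0.7, 0.2]
width: 0.0872
t 43.6 g [ 0.5346 -0.111   0.1355] F [-0.3 -0.7  0.2] w 0.0872 j [-1.2   1.11  0.94  1.84  0.53  1.23 -0.69] m 0.4 x [-0.  -1.  -0.1] y [ 1.   -0.    0.01]
[ 5.37e-01 -8.00e-02  3.00e-01 -9.00e+01  4.50e+01  0.00e+00] -> -0.205 0.013 0.594 -0.004 0.459 -0.001  dist 0.157 deg 39.0
```

```bash
python3 -m pendant '-0.1 0 0.2 0 0.09 0;-0.2 0 0.4 0 0.18 0;-0.2 0.01 0.59 0 0.27 0;-0.2 0.01 0.59 0 0.36 0;-0.2 0.01 0.59 0 0.45 0;-0.2 0.01 0.59 0 0.46 0' 0.1 >/dev/null; python3 g2.py .537 -.05 .30 -90 90 0
```

```text
t 44.2 g [ 0.5355 -0.0862  0.3009] F [-0.3 -0.  -0.3] w 0.0507 j [-1.29  0.36  1.16  1.74  0.44  1.39 -0.26] m 0.18 x [ 0.   -0.7  -0.71] y [ 1.   -0.01  0.01]
[ 5.37e-01 -5.00e-02  3.00e-01 -9.00e+01  9.00e+01  0.00e+00] -> -0.121 0.004 -0.159 -0.009 0.517 -0.004  dist 0.05 deg 44.0
```

```bash
python3 -m pendant '-0.1 0 -0.1 0 0.1 0;-0.12 0 -0.16 0 0.2 0;-0.12 0 -0.16 0 0.3 0;-0.12 0 -0.16 0 0.4 0;-0.12 0 -0.16 0 0.52 0;-0.12 0 -0.16 0 0.52 0;-0.12 0 -0.16 0 0.52 0' >/dev/null; python3 g2.py .58 -.05 .26 -90 90 -80
python3 - <<'E'
from h import *
im,d,K,Rm,t=cam("top"); w=cloud(d,K,Rm,t)
m=(abs(w[...,0]-.534)<.06)&(abs(w[...,1]+.25)<.06)&(w[...,2]>.185)&(w[...,2]<.215)
print("cup",cv2.minEnclosingCircle(w[m][:,:2].astype(np.float32)),m.sum())
im,d,K,Rm,t=cam("scene"); w=cloud(d,K,Rm,t)
m=(abs(w[...,0]-.534)<.06)&(abs(w[...,1]+.25)<.06)&(w[...,2]>.185)&(w[...,2]<.215)
print("cup",cv2.minEnclosingCircle(w[m][:,:2].astype(np.float32)),m.sum())
m=(abs(w[...,0]-.64)<.05)&(abs(w[...,1]+.05)<.05)&(w[...,2]>.035)&(w[...,2]<.055); print("knob",m.sum(),w[m].mean(0) if m.any() else 0)
E
```

```text
t 44.9 g [ 0.5348 -0.0479  0.2956] F [ 0.5  0.5 -0.3] w 0.048 j [-0.99  0.16  1.12  1.66 -0.14  1.41  0.14] m 0.22 x [ 0.   -0.01 -1.  ] y [ 1.   -0.01  0.  ]
[ 5.8e-01 -5.0e-02  2.6e-01 -9.0e+01  9.0e+01 -8.0e+01] -> 0.143 0.18 0.006 -0.936 0.004 0.002  dist 0.058 deg 80.0
cup ((0.5323488116264343, -0.2529662251472473), 0.03268279507756233) 145
cup ((0.5351478457450867, -0.24978312849998474), 0.033200062811374664) 209
knob 47 [ 0.64237229 -0.04643405  0.04267435]
```

```bash
python3 -m pendant '0.1 0.18 0 -0.1 0 0;0.14 0.18 0 -0.2 0 0;0.14 0.18 0 -0.3 0 0;0.14 0.18 0 -0.4 0 0;0.14 0.18 0 -0.5 0 0;0.14 0.18 0 -0.6 0 0;0.14 0.18 0 -0.7 0 0;0.14 0.18 0 -0.78 0 0' >/dev/null; python3 go.py .6405 -.048 .15 0 0 -1 0 1 0
```

```text
t 45.8 p [ 0.5809 -0.044   0.2421] F [-1.   0.2  0.1] w 0.0483 j [-0.71  0.29  0.86  1.59 -0.21  1.36  1.35]
x [ 0.003 -0.007 -1.   ] y [ 0.384  0.923 -0.005]
shift [0.369 0.079 0.225]
turn [-0.263  0.003  0.004]
```

```bash
python3 -m pendant '0.1 0.08 0.22 -0.09 0 0;0.2 0.08 0.22 -0.18 0 0;0.37 0.08 0.22 -0.26 0 0;0.37 0.08 0.22 -0.26 0 0;0.37 0.08 0.22 -0.26 0 0;0.37 0.08 0.22 -0.26 0 0' >/dev/null; python3 go.py .6408 -.0475 .0225 0 0 -1 0 1 0
```

```text
t 46.4 p [ 0.641  -0.0489  0.1535] F [-0.5 -0.9  0.3] w 0.048 j [-0.54  0.49  0.74  1.54 -0.34  1.24  1.8 ]
x [ 0.008 -0.005 -1.   ] y [ 0.015  1.    -0.005]
shift [ 0.524  0.008 -0.005]
turn [-0.01   0.005  0.003]
```

```bash
python3 -m pendant '0.2 0.008 0 -0.01 0.005 0;0.35 0.008 0 -0.01 0.005 0;0.45 0.008 0 -0.01 0.005 0;0.51 0.008 0 -0.01 0.005 0;0.52 0.008 0 -0.01 0.005 0;0.52 0.008 0 -0.01 0.005 0' >/dev/null; python3 go.py
python3 -m pendant '0 0 0 0 0 0;0 0 0 0 0 0;0 0 0 0 0 0;0 0 0 0 0 0;0 0 0 0 0 0;0 0 0 0 0 0;0 0 0 0 0 0' -1 15; python3 go.py
python3 -m pendant '-0.1 0 0 0 0 0;-0.3 0 0 0 0 0;-0.5 0 0 0 0 0;-0.7 0 0 0 0 0;-0.9 0 0 0 0 0;-1 0 0 0 0 0;-1 0 0 0 0 0'; python3 go.py .534 -.2514 .27 0 0 -1 0 1 0
```

```text
t 47.0 p [ 0.6419 -0.0479  0.0231] F [ 0.3  0.7 -0.3] w 0.0479 j [-0.48  0.63  0.66  1.64 -0.43  1.03  1.88]
x [-0.    -0.004 -1.   ] y [-0.001  1.    -0.004]
time: 47.7
ee_pos: [0.6412, -0.0479, 0.0219]
eef_rot: [-0.002, 0.708, -0.001, 0.707]
ft_force: [-1.4, 0.8, 5.0]
width: 0.0215
t 47.7 p [ 0.6412 -0.0479  0.0219] F [-1.4  0.8  5. ] w 0.0215 j [-0.48  0.63  0.66  1.64 -0.43  1.02  1.88]
x [-0.001 -0.004 -1.   ] y [-0.002  1.    -0.004]
time: 48.4
ee_pos: [0.6429, -0.0474, 0.2757]
eef_rot: [-0.002, 0.706, -0.001, 0.709]
ft_force: [-1.4, -1.1, -1.1]
width: 0.0215
t 48.4 p [ 0.6429 -0.0474  0.2757] F [-1.4 -1.1 -1.1] w 0.0215 j [-0.55  0.42  0.77  1.36 -0.29  1.47  1.78]
x [ 0.004 -0.004 -1.   ] y [-0.002  1.    -0.004]
shift [ 0.024 -0.815 -0.437]
turn [0.001 0.003 0.003]
```

```bash
python3 -m pendant '0 -0.81 -0.43 0 0 0;0 -0.81 -0.43 0 0 0;0 -0.81 -0.43 0 0 0;0 -0.81 -0.43 0 0 0;0 -0.81 -0.43 0 0 0;0 -0.81 -0.43 0 0 0;0 -0.81 -0.43 0 0 0' >/dev/null; python3 go.py .534 -.2514 .24 0 0 -1 0 1 0
```

```text
t 49.1 p [ 0.5339 -0.2495  0.2717] F [ 0.3  0.7 -0.2] w 0.0216 j [-0.33  0.3   0.87  1.52 -0.22  1.43  2.11]
x [-0.003 -0.004 -1.   ] y [-0.001  1.    -0.004]
shift [ 0.127 -0.007  0.001]
turn [ 0.001 -0.002  0.002]
```

```bash
python3 -m pendant '0.06 -0.007 0.001 0 0 0;0.12 -0.007 0.001 0 0 0;0.12 -0.007 0.001 0 0 0;0.12 -0.007 0.001 0 0 0;0.12 -0.007 0.001 0 0 0' >/dev/null; python3 go.py .534 -.2514 .214 0 0 -1 0 1 0
```

```text
t 49.6 p [ 0.5348 -0.2513  0.2429] F [ 0.3 -0.1 -0.5] w 0.0217 j [-0.33  0.31  0.86  1.56 -0.24  1.37  2.13]
x [-0.002 -0.005 -1.   ] y [-0.002  1.    -0.005]
shift [ 0.116 -0.    -0.003]
turn [ 0.002 -0.001  0.003]
```

```bash
python3 -m pendant '0.03 0 -0.003 0 0 0.003;0.06 0 -0.003 0 0 0.003;0.09 0 -0.003 0 0 0.003;0.115 0 -0.003 0 0 0.003;0.115 0 -0.003 0 0 0.003'; python3 -m pendant '0.006 0 0 0 0 0;0.01 0 0 0 0 0;0.01 0 0 0 0 0'; python3 go.py
```

```text
time: 50.1
ee_pos: [0.5333, -0.2513, 0.2127]
eef_rot: [-0.0, 0.708, 0.001, 0.706]
ft_force: [-0.5, 0.4, 0.0]
width: 0.0214
time: 50.4
ee_pos: [0.5338, -0.2516, 0.2115]
eef_rot: [-0.001, 0.708, 0.001, 0.706]
ft_force: [0.5, -0.5, -0.6]
width: 0.0216
t 50.4 p [ 0.5338 -0.2516  0.2115] F [ 0.5 -0.5 -0.6] w 0.0216 j [-0.32  0.34  0.85  1.61 -0.26  1.32  2.14]
x [-0.002  0.    -1.   ] y [-0.002  1.     0.   ]
```

```bash
python3 -m pendant '0.004 0 0 0 0 0;0.006 0 0 0 0 0;0.006 0 0 0 0 0'; python3 -m pendant '0 0 0 0 0 0;0 0 0 0 0 0;0 0 0 0 0 0;0 0 0 0 0 0;0 0 0 0 0 0' 0
python3 -m pendant '-0.1 0 0 0 0 0;-0.3 0 0 0 0 0;-0.5 0 0 0 0 0;-0.6 0 0 0 0 0;-0.6 0 0 0 0 0'
python3 -m pendant '0 0.7 -0.4 0 0 0;0 0.7 -0.4 0 0 0;0 0.7 -0.4 0 0 0;0 0.7 -0.4 0 0 0;0 0.7 -0.4 0 0 0;0 0.7 -0.4 0 0 0;0 0.7 -0.4 0 0 0'
python3 - <<'E'
from h import *
for n in("top","scene"):
    im,d,K,Rm,t=cam(n); w=cloud(d,K,Rm,t); H,S,V=cv2.split(cv2.cvtColor(im,cv2.COLOR_BGR2HSV))
    near=(abs(w[...,0]-.534)<.06)&(abs(w[...,1]+.2514)<.06)
    for z0,z1 in((.18,.199),(.199,.212),(.222,.24)):
        m=near&(w[...,2]>z0)&(w[...,2]<z1)
        if m.any(): print(n,z0,m.sum(),cv2.minEnclosingCircle(w[m][:,:2].astype(np.float32)),w[m].mean(0).round(4))
    m=near&(((H<8)|(H>172))&(S>150)); q=w[m&(w[...,2]>.18)]; A=np.c_[q[:,:2],np.ones(len(q))]; print("lid plane slope",np.linalg.lstsq(A,q[:,2],rcond=None)[0].round(3))
    cv2.imwrite(f"pics/{n}9.png",(im[70:330,90:400] if n=="scene" else im[120:280,120:400]).repeat(2,0).repeat(2,1))
E
```

```text
time: 50.7
ee_pos: [0.5342, -0.2518, 0.2111]
eef_rot: [-0.001, 0.707, 0.001, 0.707]
ft_force: [-1.4, 0.9, 7.8]
width: 0.0217
time: 51.2
ee_pos: [0.5337, -0.2515, 0.2098]
eef_rot: [-0.001, 0.708, 0.001, 0.706]
ft_force: [0.9, -0.6, -0.1]
width: 0.0423
time: 51.7
ee_pos: [0.5349, -0.2525, 0.3637]
eef_rot: [-0.001, 0.706, -0.0, 0.708]
ft_force: [-0.2, -0.5, -0.2]
width: 0.0434
time: 52.4
ee_pos: [0.4338, -0.0778, 0.3597]
eef_rot: [-0.0, 0.708, 0.0, 0.706]
ft_force: [0.2, 0.2, 0.8]
width: 0.0435
top 0.18 42 ((0.5319862961769104, -0.24369287490844727), 0.03112785331904888) [ 0.5307 -0.2284  0.1909]
top 0.199 393 ((0.5324685573577881, -0.2533505856990814), 0.032283734530210495) [ 0.5322 -0.2526  0.2051]
top 0.222 59 ((0.5322573781013489, -0.2529633939266205), 0.010694138705730438) [ 0.5319 -0.2526  0.2323]
lid plane slope [-0.021 -0.035  0.209]
scene 0.18 115 ((0.5407721996307373, -0.24895526468753815), 0.03209305182099342) [ 0.5593 -0.2464  0.1899]
scene 0.199 335 ((0.5339412093162537, -0.24933955073356628), 0.03314314782619476) [ 0.5392 -0.2494  0.2052]
scene 0.222 66 ((0.5349375009536743, -0.24941401183605194), 0.01131997350603342) [ 0.537  -0.2495  0.2312]
lid plane slope [-0.032  0.022  0.229]
```

View pics/scene9.png

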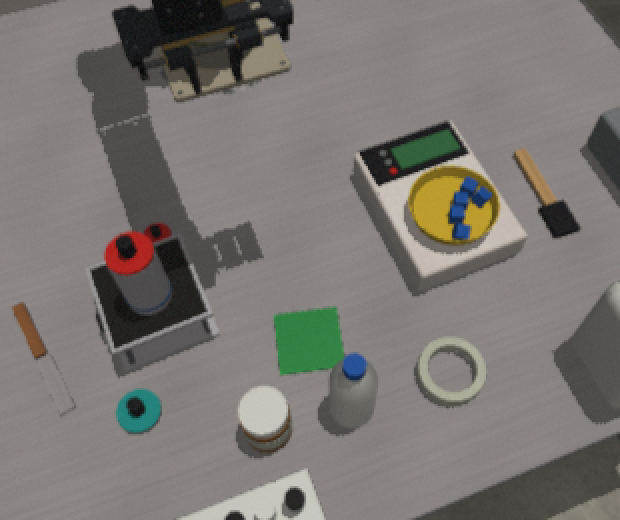

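The lid sits on the cup at (130,250), and five blocks show in the dish at (470,185), (483,196), (461,198), (456,213) and (461,231). The other things look in place. One check on how far out the blocks lie, then hand in.

```bash
python3 - <<'E'
from h import *
for n in("top","scene"):
    im,d,K,Rm,t=cam(n); w=cloud(d,K,Rm,t); H,S,V=cv2.split(cv2.cvtColor(im,cv2.COLOR_BGR2HSV))
    m=((H>105)&(H<125)&(S>110)&(V>40))&(np.hypot(w[...,0]-.5555,w[...,1]-.232)<.12); q=w[m]; r=np.hypot(q[:,0]-.5555,q[:,1]-.232)
    print(n,m.sum(),"rmax",r.max(),"z",q[:,2].min(),q[:,2].max(),"at",q[r.argmax()])
E
python3 -c "
from bench import close_job
print(close_job())"
```

```text
top 203 rmax 0.06213055192109364 z 0.07375885563182769 0.10082107631795968 at [0.56104814 0.29388234 0.08583251]
scene 258 rmax 0.06454829388992417 z 0.07235885118428373 0.10062644362042095 at [0.61962216 0.22459523 0.08995229]
the job is handed in; nothing more can be done
None
```

The whole task was carried out and handed in at about 52 s on the robot's clock. `close_job` reports no verdict, so success rests on my own checks.

**What was done**
- The larger red lid went onto the green pad, knob up.
- Three loose blocks were on the bench. They went into the cup with the two already there.
- I gripped the cup from the side, turned it upside down with its mouth about 38 mm above the dish floor, then lifted it about 14 cm straight up.
- The empty cup is back on the jack with its lid on.

**Last checks**
- **Blocks:** all five are in the dish. The farthest visible surface is 65 mm from the dish centre, against the 70 mm limit for block centres, and the tops are at z ≤ 0.101 m.
- **Cup and lid:** the cup stands at about (0.534, -0.251), roughly 1 cm from the jack's centre. The lid sits flat within about 2 mm of the mouth centre, with the knob top at z ≈ 0.232 m. The cup was upright when released; I did not measure its tilt afterwards.
- **Robot:** the gripper is clear of everything.
- **Other things on the bench:** they looked unmoved in the last picture. I judged that by eye, without measuring.

**What failed or disagreed**
- The first lid grasp failed because I lifted before the fingers had closed; the retry held.
- The two cameras disagree by 2–4 mm on positions, so I used their average.
- The wrist force with the empty cup varied between 1.1 and 2.3 N, too noisy to confirm it was empty. The five blocks seen in the dish settled that.
- A block stacked on another in the dish came down later; all five still lie inside.

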